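# Dress the music box turntable

### The arm

A 6-joint arm with a two-finger parallel gripper is mounted at the origin on the work surface. World frame = base frame: x ahead of the robot, y to its left, z up, the work surface at z = 0. Lengths are in m, angles in rad, forces in N, time in s.
With the tool pointing down it reaches from about 0.275 to 0.85 m from the base axis. Payload 5.2 kg.
Tool frame: the origin (TCP) lies on the centre line of the jaws, within the pads' length; the fingertips stand 22 mm ahead of it and the grasp point (between the pads) lies 3 mm ahead of it; x points along the fingers, y is the direction in which the jaws open and shut, and the axes are right-handed (so a half turn about x gives the same grasp; the last joint's range is limited). The gripper opens to 85 mm and grips with 20 to 120 N. Pads are 22 mm wide; open, the fingers measure 114 mm over their backs; the gripper's body (76 mm by 85 mm) begins 54 mm behind the grasp point. The pads swing forward as they close: fully open they stand 13 mm farther back than shut.
Start: joints at [-1.436, 0.259, 1.535, -0, 1.348, -0.203], TCP at [0.182, -0.519, 0.253] pointing down, gripper open.
Joint ranges: [-3.14, 3.14], [-0.91, 2.08], [0.19, 2.58], [-1.22, 4.36], [0.22, 2.71], [-3.12, 3.12]. Speed limits (rad/s): [2.57, 2.57, 3.14, 3.14, 3.14, 3.14].

### API

Orientations are given as a unit quaternion [x, y, z, w].
In Python, from workcell import get_state, grab_frame, close_job, find_in, silhouettes gives the robot as it stands.
- The arm moves only by the tool move_arm, never from a script. Its argument "targets" is a list of rows, each a list of 3 entries, a list of its own where there are three numbers: the shift along the tool's x, y, z in m, then the turn, a rotation vector about the tool's x, y, z in rad, then the opening, from 0 (shut) to 1 (fully open). A call has exactly 5 rows; each row shifts and turns the commanded pose from where the row before left it, along the tool's axes as they then stand; what a row does not reach is not made up. A row lasts 1/12 s, in which the tool goes at most 41.7 mm and 7.16 degrees, less where a joint would pass 70% of its speed; a pose out of reach is approached as far as the arm can. A call with a gripper value outside its range is refused whole. The fingers move at their own pace and stop on an object; "grip_force" is the grip in N (left out, the last holds). Time passes only in rows, so rows that do not move let the fingers close, or fill a call up. It gives the time, the measured TCP pose, the force and the opening at its end, in the units of the state.
- get_state(): the state, without advancing time (a new reading comes with each control period).
- grab_frame(name): name is "side" or "top" or "wrist"; returns a dict with "image" (420x560x3 uint8, red, green, blue), "mtx" (3x3 intrinsics, pixels), "dist" ([k1, k2, p1, p2, k3] as OpenCV has them; the pictures are not rectified), "T" (4x4, takes a point from camera to world coordinates). Camera axes: x right, y down, z forward; pixel columns grow to the right and rows downward; lengths in m; the calibration is good to about 2 mm. A picture is of the moment at which its call begins. There is no depth.
- close_job(): hands the job in, once; it reports no verdict.
Trained networks look in a picture, given as the dict that the camera call returned (one of the last four; its "shot" number tells which), for a name from the list of things; names that differ only in an ending like _2 or _b are one class to them, and where a whole thing is asked for, a point or a joint stands for the part that bears it (a point fixed in the world has none). Each returns a list of dicts, best first, with "conf" (0 to 1); they miss things now and then, are a little off and sometimes report something else, mostly with a low value. They report only what shows in the picture. A call takes as long as a camera call. They do not tell look-alikes from the thing itself.
- find_in(query, picture): "centre" ([x, y, z] in m, in world coordinates, good to about 4 mm: the middle of the surface that is visible of it).
- silhouettes(query, picture): "region" (420x560 bool, what is visible of it).
The state is a dict: "time": time; "qpos": joint angles; "dq": joint speeds; "effort": joint torques, N m; "eef_pos": TCP position; "eef_rot": TCP orientation; "contact_force": force on the tool from outside, world axes, zero at the start; "torque": the same for the moment, N m; "width": finger opening in m.
Only numpy, scipy, OpenCV 4.12 (cv2) and the standard library are available. Lean on these libraries where they do the work, as an engineer would, in place of code of your own. Each camera call takes 0.05 s, during which the arm holds its last target.

### The job

Build up the display at the end of the counter, in this order: stand the stepped pine riser in the middle of the brass turntable, the silver trinket box centred on top of the riser, and the porcelain swan upright and centred on top of the trinket box; then stand the ball finial upright in the middle of the round marble stand, and last the spire finial upright in the middle of the square marble stand. Set the swan down gently, neither dropping it nor tipping it over, and leave the pine sleigh and the glass vase where they are.

Things in the scene. Friction and masses are not known exactly. Their poses are not given: they have to be found in the camera images.
- riser: Round stepped riser of pale pine, 130 g: a disc of diameter 100 mm and 14 mm high, and on it, coaxial, a hub of diameter 60 mm, from 14 to 38 mm above the underside, with a flat top. Grip it by the hub. Stands upright on the counter at the start; origin at the centre of its underside, z up.
- trinket_box: Closed silver-plated rectangular trinket box, one rigid piece, 180 g: 62 mm along its x, 46 mm along its y, 38 mm high, flat top, a small dark clasp on its -x face; between 4 and 28 mm up the walls are set in 2 mm all round. Stands upright on the counter at the start; origin at the centre of its underside, z up.
- swan: Porcelain swan in ivory glaze, 90 g: round foot, diameter 42 mm, 6 mm high; folded wings with flat outer faces looking along its +y and -y, 34 mm apart, from 16 to 40 mm above the underside and from x = -24 to +16 mm; neck at +x (to x = 37 mm), 70 mm high; tail to x = -41 mm. Stands upright on the counter at the start; origin under the centre of its foot, x to the head, z up.
- ball_finial: Brass ball finial, turned, 160 g: round foot of diameter 42 mm, thin stem, then a ball of diameter 40 mm with a straight band from 31 to 49 mm above the underside, small point on top, 68 mm high. Stands upright on the counter at the start; origin at the centre of its underside, z up.
- spire_finial: Brass spire finial, 160 g: square foot 42 x 42 x 10 mm, square shaft 24 x 24 mm (sides along its x and y) from 10 to 58 mm, four-sided point above it, 80 mm high. Stands upright on the counter at the start; origin at the centre of its underside, z up.
- turntable: Fixed turntable, it does not turn: round dark wooden base of diameter 150 mm carrying a flat brass platter of diameter 124 mm whose top is 35 mm above the counter; a short brass lever sticks out at its +x side, to 107 mm from the axis, at 18 mm height. Origin on its axis at counter level.
- round_stand: Fixed round marble stand, diameter 72 mm, flat top 25 mm above the counter. Origin on its axis at counter level.
- square_stand: Fixed square marble stand, 70 x 70 mm, flat top 25 mm above the counter. Origin under its centre at counter level; sides along its x and y.
- sleigh: Bystander: pine sleigh music box, loose, 105 mm long (along its x), 46 mm wide, 73 mm high, to be left alone. Origin at the centre of its underside.
- vase: Bystander: green glass bud vase, loose, diameter 60 mm, 88 mm high, to be left alone. Origin at the centre of its underside.
There are look-alikes about, which are no part of the job. Several things look just like the trinket_box: the one meant starts nearest to the robot's base. Leave any turquoise look-alike of the square_stand alone.

How it is judged:
On the way, in this order (a step that is already met when the one before it is completed fails the run):
1. the pine riser stands centred on the turntable, let go (horizontal distance between riser and turntable below 0.012 m and z of riser in the frame of turntable between 0.031 and 0.039 m and angle between riser's own z axis and vertical below 0.1 rad and contact force between riser and the fingers below 0.05 N and linear speed of riser below 0.02 m/s), for 0.2 s.
2. the silver trinket box stands centred on the riser, let go (horizontal distance between trinket_box and riser below 0.012 m and z of trinket_box in the frame of riser between 0.034 and 0.042 m and angle between trinket_box's own z axis and vertical below 0.1 rad and contact force between trinket_box and the fingers below 0.05 N and linear speed of trinket_box below 0.02 m/s), for 0.2 s.
3. the swan stands centred on the trinket box, let go (horizontal distance between swan and trinket_box below 0.012 m and z of swan in the frame of trinket_box between 0.034 and 0.042 m and angle between swan's own z axis and vertical below 0.1 rad and contact force between swan and the fingers below 0.05 N and linear speed of swan below 0.02 m/s), for 0.2 s.
4. the ball finial stands on the round stand, let go (horizontal distance between ball_finial and round_stand below 0.012 m and z of ball_finial in the frame of round_stand between 0.021 and 0.029 m and angle between ball_finial's own z axis and vertical below 0.1 rad and contact force between ball_finial and the fingers below 0.05 N and linear speed of ball_finial below 0.02 m/s), for 0.2 s.
5. the spire finial stands on the square stand, let go (horizontal distance between spire_finial and square_stand below 0.012 m and z of spire_finial in the frame of square_stand between 0.021 and 0.029 m and angle between spire_finial's own z axis and vertical below 0.1 rad and contact force between spire_finial and the fingers below 0.05 N and linear speed of spire_finial below 0.02 m/s), for 0.2 s.
At the end, for the whole second after the job is handed in: The riser stands on the turntable, the trinket box on the riser, the swan on the trinket box, the ball finial on the round stand and the spire finial on the square stand: each upright (within 0.1 rad), its centre within 12 mm of the centre of what it stands on, let go and at rest (horizontal distance between riser and turntable below 0.012 m and z of riser in the frame of turntable between 0.031 and 0.039 m and angle between each of riser, trinket_box, swan, ball_finial, spire_finial's own z axis and vertical below 0.1 rad and contact force between each of riser, trinket_box, swan, ball_finial, spire_finial and the fingers below 0.05 N and linear speed of each of riser, trinket_box, swan, ball_finial, spire_finial below 0.01 m/s and angular speed of each of riser, trinket_box, swan, ball_finial, spire_finial below 0.1 rad/s and horizontal distance between trinket_box and riser below 0.012 m and z of trinket_box in the frame of riser between 0.034 and 0.042 m and horizontal distance between swan and trinket_box below 0.012 m and z of swan in the frame of trinket_box between 0.034 and 0.042 m and horizontal distance between ball_finial and round_stand below 0.012 m and z of ball_finial in the frame of round_stand between 0.021 and 0.029 m and horizontal distance between spire_finial and square_stand below 0.012 m and z of spire_finial in the frame of square_stand between 0.021 and 0.029 m); the robot touches nothing.
It fails at once if the swan is dropped (falls faster than 0.6 m/s outside the fingers) (contact force between swan and the fingers below 0.05 N and linear speed of swan above 0.6 m/s).
It fails at once if the swan is tipped over (more than 0.8 rad) (angle between swan's own z axis and vertical above 0.8 rad).
It fails at once if the sleigh is shifted by more than 15 mm or tipped (distance of sleigh from where it was at the start of the episode above 0.015 m or angle between sleigh's own z axis and vertical above 0.2 rad).
It fails at once if the vase is shifted by more than 15 mm or tipped (distance of vase from where it was at the start of the episode above 0.015 m or angle between vase's own z axis and vertical above 0.2 rad).
It also fails if it takes over 136 s, if anything falls off the work surface, if the arm or the gripper's body presses on something with over 40 N, if the wrist force passes 120 N, or if a joint passes its speed limit or range.

## Working session

There is one attempt and no reset: what is moved stays moved. The work goes in short steps, Python scripts to look and compute and a tool call to move; the robot and the scene stay as the last step left them, time stands still between calls to the robot, and variables do not carry over. Pictures are saved under pics/ and viewed, and the job is handed in when it is done.

Besides the shell and the picture viewer there is one more tool, called after "Request:" in YAML: its name, and indented under it one key for each argument. move_arm: Moves the arm, as the interface text tells. Its arguments: {"type":"object","properties":{"targets":{"type":"array"},"grip_force":{"type":"number"}},"required":["targets"]}

```bash
mkdir -p pics; ls
cat > look.py <<'E'
import cv2,sys
from workcell import *
def save(n,f):
    g=grab_frame(n); cv2.imwrite(f,g["image"][:,:,::-1]); return g
E
python3 - <<'E'
from look import *
print(get_state())
for n in ["side","top","wrist"]:
    g=save(n,f"pics/{n}0.png"); print(n,g["mtx"].tolist(),g["dist"],g["T"].round(3).tolist(),g["shot"])
E
```

```text
pics
{'time': 0.0, 'qpos': array([-1.43580809e+00,  2.59368448e-01,  1.53608101e+00,  8.96033877e-06,
        1.34798998e+00, -2.02813064e-01]), 'dq': array([-0.00032157,  0.00172606, -0.00069833,  0.0012556 , -0.00060532,
       -0.00061297]), 'effort': array([ 2.75631055e-04, -4.46029508e+01, -2.90571856e+01, -6.47026936e-04,
        1.16545719e-02,  1.01297940e-05]), 'eef_pos': array([ 0.18222936, -0.51842322,  0.25246179]), 'eef_rot': array([ 0.69706981,  0.11951548, -0.69701936,  0.11821056]), 'contact_force': array([-0.85219932, -0.36237774,  0.3706576 ]), 'torque': array([ 0.06453626, -0.01716119, -0.0293725 ]), 'width': 0.08501973351709798}
side [[409.98892029111767, 0.0, 277.48282124976356], [0.0, 409.98892029111767, 209.18537280770252], [0.0, 0.0, 1.0]] [-0.09015537  0.          0.          0.          0.        ] [[0.977, -0.142, 0.159, 0.404], [-0.213, -0.608, 0.764, -0.798], [-0.012, -0.781, -0.625, 0.688], [0.0, 0.0, 0.0, 1.0]] 1
top [[458.3964726822069, 0.0, 283.96074480266884], [0.0, 458.3964726822069, 205.99937941011896], [0.0, 0.0, 1.0]] [-0.01562068  0.          0.          0.          0.        ] [[0.008, -0.984, 0.176, 0.363], [-1.0, -0.011, -0.013, -0.0], [0.014, -0.175, -0.984, 1.169], [0.0, 0.0, 0.0, 1.0]] 2
wrist [[294.06493535722285, 0.0, 277.1468178306836], [0.0, 294.06493535722285, 205.47934199987367], [0.0, 0.0, 1.0]] [-0.02117565  0.          0.          0.          0.        ] [[0.33, -0.893, -0.306, 0.261], [-0.944, -0.313, -0.105, -0.492], [-0.002, 0.323, -0.946, 0.373], [0.0, 0.0, 0.0, 1.0]] 3
```

View pics/side0.png

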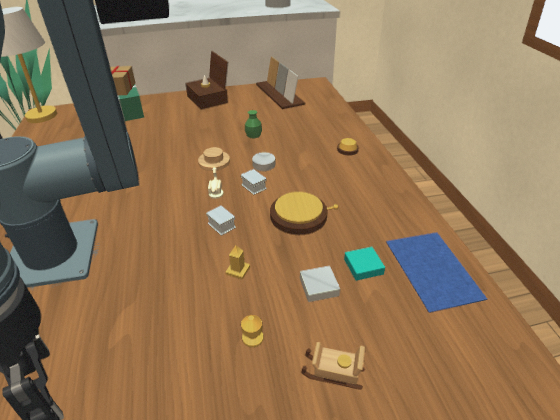

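View pics/top0.png

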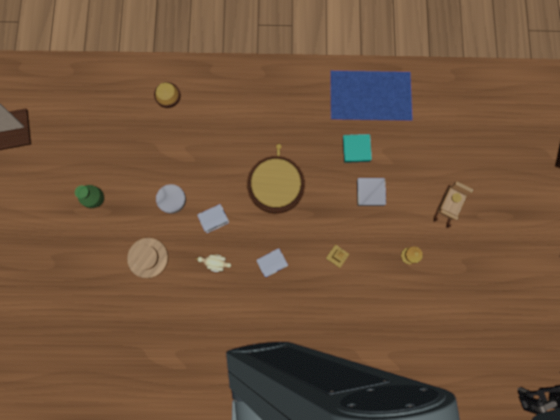

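Run:
```python
from look import *
for n in ["top","side"]:
    g=grab_frame(n)
    for q in ["riser","trinket_box","swan","ball_finial","spire_finial","turntable","round_stand","square_stand","sleigh","vase"]:
        for r in find_in(q,g): print(n,q,r["centre"].round(3) if hasattr(r["centre"],"round") else r["centre"],round(r["conf"],2))
```

```text
top riser [0.4327, 0.3192, 0.0143] 0.57
top trinket_box [0.5318, 0.1617, 0.0421] 0.96
top trinket_box [0.4236, 0.0167, 0.0376] 0.71
top swan [0.4252, 0.1494, 0.0411] 0.64
top swan [0.5836, 0.2657, 0.0282] 0.36
top swan [0.6216, 0.0078, 0.0382] 0.2
top ball_finial [0.446, -0.3279, 0.0543] 0.56
top spire_finial [0.4398, -0.1443, 0.0082] 0.74
top turntable [0.6215, 0.0064, 0.0376] 0.83
top round_stand [0.5827, 0.2673, 0.0271] 0.65
top square_stand [0.7177, -0.2067, 0.0287] 0.68
top square_stand [0.604, -0.237, 0.0255] 0.6
top sleigh [0.6057, -0.2345, 0.0266] 0.7
top sleigh [0.5806, -0.4421, 0.0461] 0.59
top vase [0.5707, 0.4636, 0.057] 0.88
side riser [0.4337, 0.3064, 0.0102] 0.81
side trinket_box [0.4228, 0.0003, 0.0353] 0.66
side swan [0.4298, 0.1388, 0.0305] 0.76
side ball_finial [0.4457, -0.3481, 0.0442] 0.64
side spire_finial [0.5792, -0.4509, 0.0464] 0.75
side spire_finial [0.4464, -0.1632, 0.0281] 0.72
side turntable [0.6186, -0.0209, 0.0353] 0.76
side round_stand [0.5804, 0.2557, 0.023] 0.94
side square_stand [0.7194, -0.2152, 0.026] 0.71
side square_stand [0.608, -0.25, 0.0272] 0.63
side sleigh [0.5775, -0.4508, 0.0439] 0.66
side vase [0.5826, 0.4546, 0.0454] 0.64
side vase [0.5824, 0.2575, 0.0238] 0.37
```

The overview shows all the things. The box at about (0.42, 0.01) is nearest the base, and the white square stand is at about (0.605, -0.24). I'll now fit each pose against the silhouettes.

```bash
cat > fit.py <<'E'
import numpy as np, cv2
from scipy.optimize import minimize
from workcell import *
def cyl(d,z0,z1,n=40,cx=0):
    a=np.linspace(0,2*np.pi,n,endpoint=False); c=np.c_[cx+d/2*np.cos(a),d/2*np.sin(a)]
    return np.r_[np.c_[c,np.full(n,z0)],np.c_[c,np.full(n,z1)]]
def box(x0,x1,y0,y1,z0,z1):
    return np.array([[x,y,z] for x in(x0,x1) for y in(y0,y1) for z in(z0,z1)],float)
def cb(x,y,z0,z1): return box(-x/2,x/2,-y/2,y/2,z0,z1)
def sph(r,zc):
    return np.vstack([cyl(2*r*np.cos(t),zc+r*np.sin(t),zc+r*np.sin(t)) for t in np.linspace(-1.4,1.4,9)])
m=1e-3
M={"riser":[cyl(.1,0,.014),cyl(.06,.014,.038)],
"trinket_box":[cb(.062,.046,0,.038)],
"swan":[cyl(.042,0,.006),box(-.024,.016,-.017,.017,.006,.04),box(.012,.037,-.006,.006,.03,.07),box(-.041,-.02,-.01,.01,.02,.04)],
"ball_finial":[cyl(.042,0,.006),cyl(.012,0,.03),sph(.02,.04),np.r_[cyl(.01,.058,.058),[[0,0,.068]]]],
"spire_finial":[cb(.042,.042,0,.01),cb(.024,.024,.01,.058),np.r_[cb(.024,.024,.058,.058),[[0,0,.08]]]],
"turntable":[cyl(.15,0,.025),cyl(.124,.025,.035),box(.06,.107,-.004,.004,.015,.021)],
"round_stand":[cyl(.072,0,.025)],"square_stand":[cb(.07,.07,0,.025)],
"sleigh":[cb(.105,.046,0,.05)],"vase":[cyl(.06,0,.05),cyl(.025,.05,.088)]}
S=4
def proj(P,g):
    T=g["T"]; R=T[:3,:3].T; t=-R@T[:3,3]
    return cv2.projectPoints(np.asarray(P,float),cv2.Rodrigues(R)[0],t,g["mtx"],np.asarray(g["dist"],float))[0][:,0]
def mask(name,p,g,z=0.):
    c,s=np.cos(p[2]),np.sin(p[2]); R=np.array([[c,-s,0],[s,c,0],[0,0,1]])
    im=np.zeros((420,560),np.uint8)
    for q in M[name]:
        u=proj(q@R.T+[p[0],p[1],z],g)
        h=cv2.convexHull(u.astype(np.float32))[:,0]
        cv2.fillConvexPoly(im,np.round(h*16).astype(np.int32),255,cv2.LINE_AA,4)
    return im/255.
def cost(name,p,obs,z):
    c=0
    for g,r in obs:
        k=mask(name,p,g,z); r=r.astype(float)
        c+=1-np.minimum(k,r).sum()/np.maximum(k,r).sum()
    return c/len(obs)
def fit(name,obs,p0,yaws=(0,),z=0.):
    best=None
    for y in yaws:
        q=[p0[0],p0[1],y]
        s=np.array([q,[q[0]+.008,q[1],y],[q[0],q[1]+.008,y],[q[0],q[1],y+.2]])
        r=minimize(lambda p:cost(name,p,obs,z),q,method="Nelder-Mead",options=dict(initial_simplex=s,xatol=1e-4,fatol=1e-5,maxiter=150))
        if best is None or r.fun<best.fun: best=r
    return best.x,best.fun
def nearest_region(name,g,xy,z=.02):
    u=proj([[xy[0],xy[1],z]],g)[0]; L=[]
    for r in silhouettes(name,g):
        reg=np.asarray(r["region"]); ys,xs=np.nonzero(reg)
        if len(xs)<20: continue
        d=np.hypot(xs.mean()-u[0],ys.mean()-u[1])
        if d<25: L.append((d,reg,r["conf"]))
    return min(L,key=lambda t:t[0]) if L else None
E
cat > survey.py <<'E'
from fit import *
X={"riser":(.433,.312),"trinket_box":(.423,.008),"swan":(.428,.144),"ball_finial":(.446,-.338),"spire_finial":(.443,-.15),
"turntable":(.62,-.007),"round_stand":(.582,.262),"square_stand":(.606,-.243),"sleigh":(.579,-.446),"vase":(.576,.459)}
Y={k:(0,) for k in X}
Y["trinket_box"]=(0,.5,1,1.5,2,2.5);Y["swan"]=(1,1.3,1.6,1.9,2.2);Y["spire_finial"]=(0,.4,.8,1.2);Y["square_stand"]=(-.3,0,.3);Y["sleigh"]=(0,.5,1,2,2.6)
gs={n:grab_frame(n) for n in("top","side")}
for k in X:
    O={}
    for n,g in gs.items():
        r=nearest_region(k,g,X[k])
        if r: O[n]=(g,r[1])
        else: print("no",k,n)
    for lab,o in [(n,[O[n]]) for n in O]+[("both",list(O.values()))]:
        if o:
            p,f=fit(k,o,X[k],Y[k]); print(k,lab,p.round(4),"cost",round(f,3))
E
time python3 survey.py
```

```text
riser top [ 0.4365  0.3273 -0.1915] cost 0.095
riser side [0.4321 0.3242 0.1008] cost 0.171
riser both [0.4351 0.3265 0.0227] cost 0.135
trinket_box top [ 0.4255  0.0143 -1.0317] cost 0.13
trinket_box side [0.4238 0.0099 1.9723] cost 0.098
trinket_box both [0.4246 0.0125 2.0657] cost 0.135
swan top [0.4248 0.1599 1.3326] cost 0.284
swan side [0.4221 0.1534 1.4568] cost 0.207
swan both [0.4228 0.1539 1.4309] cost 0.263
no ball_finial side
ball_finial top [ 0.4479 -0.335   0.1051] cost 0.124
ball_finial both [ 0.4479 -0.335   0.1051] cost 0.124
spire_finial top [ 0.4453 -0.1499 -0.6377] cost 0.139
spire_finial side [ 0.4437 -0.152   1.0525] cost 0.171
spire_finial both [ 0.4447 -0.1504  0.9709] cost 0.162
turntable top [ 0.6286  0.0081 -0.0538] cost 0.1
turntable side [ 0.6261  0.0055 -0.0819] cost 0.097
turntable both [ 0.6265  0.0069 -0.0769] cost 0.101
round_stand top [ 0.5829  0.2752 -0.0457] cost 0.129
round_stand side [0.5843 0.269  0.2004] cost 0.158
round_stand both [ 0.5847  0.2734 -0.0226] cost 0.149
square_stand top [ 0.6079 -0.2368 -0.0634] cost 0.185
square_stand side [ 0.609  -0.2407  0.0017] cost 0.069
square_stand both [ 0.6093 -0.24   -0.0213] cost 0.133
sleigh top [ 0.5772 -0.4403 -0.5848] cost 0.299
sleigh side [ 0.5738 -0.439   2.7285] cost 0.286
sleigh both [ 0.5764 -0.4403  2.5977] cost 0.302
vase top [ 0.588   0.4757 -0.0256] cost 0.25
vase side [ 0.5867  0.4807 -0.5095] cost 0.21
vase both [ 0.587   0.4798 -0.6358] cost 0.231
real	1m22.113s
user	0m39.029s
sys	0m35.246s
```

```bash
cat > plan.py <<'E'
import numpy as np, sys
from scipy.spatial.transform import Rotation as Ro
from workcell import get_state
def Rdown(phi): # tool y at angle phi
    x=np.array([0,0,-1.]);y=np.array([np.cos(phi),np.sin(phi),0]);return np.c_[x,y,np.cross(x,y)]
def phi_now(s=None):
    s=s or get_state(); R=Ro.from_quat(s["eef_rot"]).as_matrix(); return np.arctan2(R[1,1],R[0,1])
def plan(wps,op,vmax=.040,wmax=.115):
    """wps: list of (x,y,z,phi or None); prints rows"""
    s=get_state(); p=np.array(s["eef_pos"]); R=Ro.from_quat(s["eef_rot"]).as_matrix()
    print("t",round(s["time"],2),"at",p.round(4),"phi",round(phi_now(s),3),"w",round(s["width"],4),"tilt",np.round(R[:,0],3))
    rows=[];phi=phi_now(s)
    for w in wps:
        tp=np.array(w[:3]); 
        if w[3] is not None:
            k=np.round((w[3]-phi)/np.pi); phi=w[3]-k*np.pi
        tR=Rdown(phi)
        d=np.linalg.norm(tp-p); a=(Ro.from_matrix(R).inv()*Ro.from_matrix(tR)).magnitude()
        n=max(1,int(np.ceil(max(d/vmax,a/wmax))))
        for i in range(n,0,-1):
            sh=np.round(R.T@((tp-p)/i),3); rv=np.round((Ro.from_matrix(R).inv()*Ro.from_matrix(tR)).as_rotvec()/i,2 if i>1 else 3)
            rows.append([sh.tolist(),rv.tolist(),op]); p=p+R@sh; R=R@Ro.from_rotvec(rv).as_matrix()
    while len(rows)%5: rows.append([[0,0,0],[0,0,0],op])
    for i in range(0,len(rows),5): print(str(rows[i:i+5]).replace(" ","").replace("-0.0,","0,").replace("0.0,","0,").replace("-0.0]","0]").replace("0.0]","0]"))
E
python3 -c "
from plan import *
from fit import M
s=get_state();R=Ro.from_quat(s['eef_rot']).as_matrix();print(R.round(3))
g=grab_frame if 0 else None
plan([(.36,.2,.25,0.3),(.38,.30,.22,.3)],1)"
```

```text
[[ 0.     0.331 -0.943]
 [-0.    -0.943 -0.331]
 [-1.     0.    -0.   ]]
t 2.35 at [ 0.1823 -0.5189  0.2533] phi -1.233 w 0.0853 tilt [ 0. -0. -1.]
[[[0,-0.033,-0.021],[-0.08,0,0],1],[[0,-0.031,-0.024],[-0.08,0,0],1],[[0,-0.029,-0.026],[-0.08,0,0],1],[[0,-0.027,-0.029],[-0.08,0,0],1],[[0,-0.024,-0.031],[-0.08,0,0],1]]
[[[0,-0.022,-0.032],[-0.08,0,0],1],[[0,-0.019,-0.034],[-0.08,0,0],1],[[0,-0.016,-0.035],[-0.08,0,0],1],[[0,-0.013,-0.037],[-0.08,0,0],1],[[0,-0.01,-0.037],[-0.08,0,0],1]]
[[[0,-0.007,-0.038],[-0.08,0,0],1],[[0,-0.004,-0.039],[-0.08,0,0],1],[[0,-0.001,-0.039],[-0.08,0,0],1],[[0.001,0.002,-0.039],[-0.08,0,0],1],[[0,0.005,-0.039],[-0.08,0,0],1]]
[[[0.001,0.008,-0.038],[-0.08,0,0],1],[[0,0.011,-0.037],[-0.08,0,0],1],[[0.001,0.014,-0.037],[-0.09,0,0],1],[[0,0.017,-0.035],[-0.083,0,0],1],[[0.01,0.016,-0.03],[0,0,0],1]]
[[[0.01,0.016,-0.03],[0,0,0],1],[[0.01,0.016,-0.029],[0,0,0],1],[[0,0,0],[0,0,0],1],[[0,0,0],[0,0,0],1],[[0,0,0],[0,0,0],1]]
```

```bash
python3 -c "
from plan import *
plan([(.435,.327,.22,0.5)],1,.041)"
```

```text
t 2.35 at [ 0.1823 -0.5189  0.2533] phi -1.233 w 0.0853 tilt [ 0. -0. -1.]
[[[0.002,-0.032,-0.024],[0.06,0,0],1],[[0.001,-0.034,-0.022],[0.06,0,0],1],[[0.002,-0.035,-0.019],[0.06,0,0],1],[[0.001,-0.036,-0.017],[0.06,0,0],1],[[0.002,-0.037,-0.015],[0.06,0,0],1]]
[[[0.001,-0.038,-0.013],[0.07,0,0],1],[[0.002,-0.039,-0.01],[0.06,0,0],1],[[0.001,-0.039,-0.008],[0.07,0,0],1],[[0.002,-0.04,-0.005],[0.06,0,0],1],[[0.001,-0.04,-0.003],[0.07,0,0],1]]
[[[0.002,-0.04,0],[0.06,0,0],1],[[0.001,-0.04,0.003],[0.07,0,0],1],[[0.002,-0.04,0.005],[0.06,0,0],1],[[0.001,-0.039,0.008],[0.07,0,0],1],[[0.002,-0.039,0.01],[0.06,0,0],1]]
[[[0.001,-0.038,0.013],[0.07,0,0],1],[[0.002,-0.037,0.015],[0.06,0,0],1],[[0.001,-0.036,0.018],[0.07,0,0],1],[[0.002,-0.035,0.02],[0.06,0,0],1],[[0.001,-0.034,0.022],[0.07,0,0],1]]
[[[0.002,-0.032,0.024],[0.06,0,0],1],[[0.001,-0.031,0.027],[0.069,0,0],1],[[0,0,0],[0,0,0],1],[[0,0,0],[0,0,0],1],[[0,0,0],[0,0,0],1]]
```

```bash
python3 - <<'E'
s=open('plan.py').read()
s=s.replace("k=np.round((w[3]-phi)/np.pi); phi=w[3]-k*np.pi","az=np.arctan2(w[1],w[0]); k=np.round((w[3]-az)/np.pi); phi=w[3]-k*np.pi")
# explicit rotvec about tool x only when tool is near down
s=s.replace("R=Ro.from_quat(s[\"eef_rot\"]).as_matrix()\n    print","R=Ro.from_quat(s[\"eef_rot\"]).as_matrix(); q=s['qpos']; print('q6',q[5].round(2))\n    print")
open('plan.py','w').write(s)
E
python3 -c "
from plan import *
plan([(.435,.327,.22,0.5)],1,.041)"
```

```text
q6 -0.2
t 2.35 at [ 0.1823 -0.5189  0.2533] phi -1.233 w 0.0853 tilt [ 0. -0. -1.]
[[[0.002,-0.032,-0.024],[-0.08,0,0],1],[[0.001,-0.031,-0.026],[-0.08,0,0],1],[[0.002,-0.028,-0.028],[-0.08,0,0],1],[[0.001,-0.026,-0.031],[-0.08,0,0],1],[[0.002,-0.023,-0.033],[-0.08,0,0],1]]
[[[0.001,-0.021,-0.034],[-0.08,0,0],1],[[0.002,-0.018,-0.036],[-0.08,0,0],1],[[0.001,-0.015,-0.037],[-0.08,0,0],1],[[0.002,-0.012,-0.038],[-0.08,0,0],1],[[0.001,-0.009,-0.039],[-0.08,0,0],1]]
[[[0.002,-0.006,-0.04],[-0.08,0,0],1],[[0.001,-0.002,-0.04],[-0.08,0,0],1],[[0.002,0.001,-0.04],[-0.08,0,0],1],[[0.001,0.004,-0.04],[-0.08,0,0],1],[[0.002,0.007,-0.04],[-0.08,0,0],1]]
[[[0.001,0.01,-0.039],[-0.08,0,0],1],[[0.002,0.013,-0.038],[-0.08,0,0],1],[[0.001,0.016,-0.037],[-0.07,0,0],1],[[0.002,0.019,-0.035],[-0.08,0,0],1],[[0.001,0.022,-0.034],[-0.07,0,0],1]]
[[[0.002,0.024,-0.032],[-0.08,0,0],1],[[0.001,0.026,-0.03],[-0.073,0,0],1],[[0,0,0],[0,0,0],1],[[0,0,0],[0,0,0],1],[[0,0,0],[0,0,0],1]]
```

Request:
move_arm:
  targets:
    - [[0.002,-0.032,-0.024],[-0.08,0,0],1]
    - [[0.001,-0.031,-0.026],[-0.08,0,0],1]
    - [[0.002,-0.028,-0.028],[-0.08,0,0],1]
    - [[0.001,-0.026,-0.031],[-0.08,0,0],1]
    - [[0.002,-0.023,-0.033],[-0.08,0,0],1]

```text
time: 2.77
eef_pos: [0.2407, -0.3251, 0.2452]
eef_rot: [0.659, 0.256, -0.659, 0.256]
contact_force: [0.5, 0.8, 1.1]
width: 0.0857
```

Request:
move_arm:
  targets:
    - [[0.001,-0.021,-0.034],[-0.08,0,0],1]
    - [[0.002,-0.018,-0.036],[-0.08,0,0],1]
    - [[0.001,-0.015,-0.037],[-0.08,0,0],1]
    - [[0.002,-0.012,-0.038],[-0.08,0,0],1]
    - [[0.001,-0.009,-0.039],[-0.08,0,0],1]

```text
time: 3.18
eef_pos: [0.297, -0.1332, 0.2385]
eef_rot: [0.595, 0.381, -0.595, 0.382]
contact_force: [1.8, 0.1, 0.1]
width: 0.0852
```

Request:
move_arm:
  targets:
    - [[0.002,-0.006,-0.04],[-0.08,0,0],1]
    - [[0.001,-0.002,-0.04],[-0.08,0,0],1]
    - [[0.002,0.001,-0.04],[-0.08,0,0],1]
    - [[0.001,0.004,-0.04],[-0.08,0,0],1]
    - [[0.002,0.007,-0.04],[-0.08,0,0],1]

```text
time: 3.6
eef_pos: [0.3554, 0.0598, 0.2308]
eef_rot: [0.508, 0.492, -0.507, 0.493]
contact_force: [0.9, -0.7, -0.4]
width: 0.0853
```

Request:
move_arm:
  targets:
    - [[0.001,0.01,-0.039],[-0.08,0,0],1]
    - [[0.002,0.013,-0.038],[-0.08,0,0],1]
    - [[0.001,0.016,-0.037],[-0.07,0,0],1]
    - [[0.002,0.019,-0.035],[-0.08,0,0],1]
    - [[0.001,0.022,-0.034],[-0.07,0,0],1]

```text
time: 4.02
eef_pos: [0.4124, 0.2528, 0.2233]
eef_rot: [0.405, 0.58, -0.405, 0.58]
contact_force: [1.0, -1.7, 0.9]
width: 0.0854
```

Request:
move_arm:
  targets:
    - [[0.002,0.024,-0.032],[-0.08,0,0],1]
    - [[0.001,0.026,-0.03],[-0.073,0,0],1]
    - [[0,0,0],[0,0,0],1]
    - [[0,0,0],[0,0,0],1]
    - [[0,0,0],[0,0,0],1]

```text
time: 4.43
eef_pos: [0.4348, 0.3265, 0.2199]
eef_rot: [0.36, 0.608, -0.361, 0.608]
contact_force: [0.3, -0.7, -0.2]
width: 0.0852
```

```bash
cat > wl.py <<'E'
import sys
from fit import *
from plan import *
# wl.py pic name x y z yaws...
def wl(pic,name,x,y,z=0.,yaws=(0,),cams=("wrist",)):
    for c in cams:
        g=grab_frame(c)
        im=g["image"][:,:,::-1].copy()
        r=nearest_region(name,g,(x,y),z+.02)
        if r is None:
            print("none",c,[(q["centre"],q["conf"]) for q in find_in(name,g)])
        else:
            p,f=fit(name,[(g,r[1])],(x,y),yaws,z); print(name,c,p.round(4),"cost",round(f,3),"conf",round(r[2],2))
            cs,_=cv2.findContours((mask(name,p,g,z)>.5).astype(np.uint8),0,1); cv2.drawContours(im,cs,-1,(0,0,255),1)
            cs,_=cv2.findContours(r[1].astype(np.uint8),0,1); cv2.drawContours(im,cs,-1,(255,0,0),1)
        cv2.imwrite(f"pics/{pic}_{c}.png",im)
if __name__=="__main__":
    a=sys.argv; wl(a[1],a[2],float(a[3]),float(a[4]),float(a[5]),[float(v) for v in a[6].split(",")],a[7].split(",") if len(a)>7 else ("wrist",))
E
python3 wl.py r1 riser .435 .327 0 0
```

```text
riser wrist [0.4344 0.3243 0.0987] cost 0.037 conf 0.67
```

View pics/r1_wrist.png

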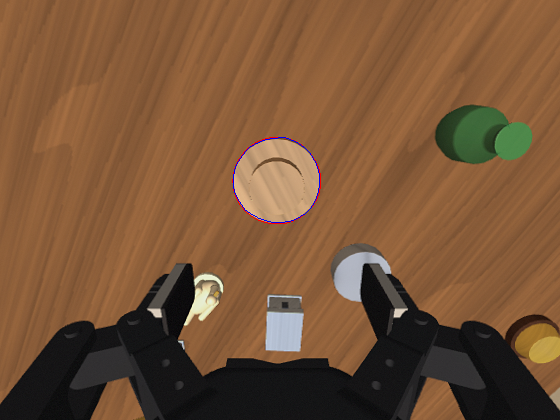

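```bash
python3 -c "
from plan import *
plan([(.4344,.3245,.06,0.5),(.4344,.3245,.036,.5)],1,.041)"
```

```text
q6 -0.06
t 4.53 at [0.435  0.3257 0.2204] phi 0.498 w 0.0855 tilt [-0. -0. -1.]
[[[0.04,0,0],[0,0,0],1],[[0.04,0,0],[0,0,0],1],[[0.04,-0.001,0],[0,0,0],1],[[0.04,0,0.001],[-0.002,0,0],1],[[0.024,0,0],[0,0,0],1]]
```

Request:
move_arm:
  targets:
    - [[0.04,0,0],[0,0,0],1]
    - [[0.04,0,0],[0,0,0],1]
    - [[0.04,-0.001,0],[0,0,0],1]
    - [[0.04,0,0.001],[-0.002,0,0],1]
    - [[0.024,0,0],[0,0,0],1]
  grip_force: 30

```text
time: 4.95
eef_pos: [0.4332, 0.323, 0.0335]
eef_rot: [0.36, 0.609, -0.362, 0.607]
contact_force: [-0.1, 0.5, -0.4]
width: 0.0854
```

Request:
move_arm:
  targets:
    - [[0,0,0],[0,0,0],0.4]
    - [[0,0,0],[0,0,0],0.4]
    - [[0,0,0],[0,0,0],0.4]
    - [[0,0,0],[0,0,0],0.4]
    - [[0,0,0],[0,0,0],0.4]

```text
time: 5.37
eef_pos: [0.4364, 0.3259, 0.0385]
eef_rot: [0.361, 0.608, -0.359, 0.609]
contact_force: [0.1, -0.1, -1.2]
width: 0.0586
```

Request:
move_arm:
  targets:
    - [[0,0,0],[0,0,0],0.3]
    - [[0,0,0],[0,0,0],0.3]
    - [[-0.01,0,0],[0,0,0],0.3]
    - [[-0.02,0,0],[0,0,0],0.3]
    - [[-0.02,0,0],[0,0,0],0.3]

```text
time: 5.78
eef_pos: [0.4343, 0.3252, 0.0869]
eef_rot: [0.36, 0.609, -0.361, 0.608]
contact_force: [0.4, -0.3, -0.9]
width: 0.0587
```

Run:
```python
from look import *
import numpy as np
P=[]
for i in range(3):
    g=save("wrist","pics/r2.png"); s=get_state(); P.append(np.r_[s["eef_pos"],s["width"],s["contact_force"]])
print(np.round(P,4))
for i in range(2): save("side","pics/r2s.png")
```

```text
[[ 0.4368  0.3266  0.0913  0.059   0.9313  1.0918  1.2264]
 [ 0.4371  0.3267  0.09    0.0591  1.3116  0.3372 -0.8752]
 [ 0.4362  0.3262  0.0884  0.0589 -0.445   0.9502 -1.592 ]]
```

View pics/r2.png

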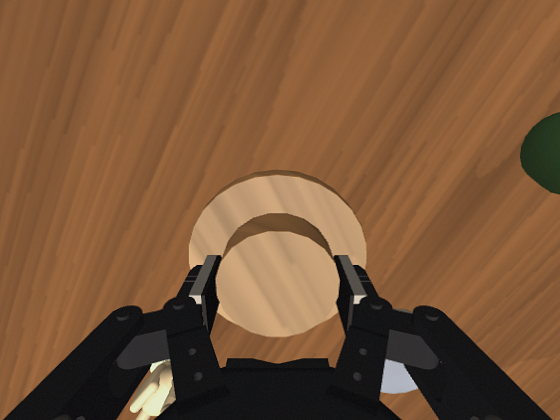

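View pics/r2s.png

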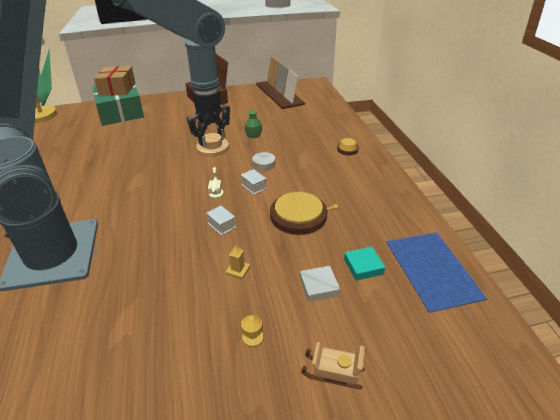

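```bash
python3 - <<'E'
from fit import *
from plan import phi_now
g=grab_frame("wrist"); s=get_state()
for r in silhouettes("riser",g)[:1]:
    for z in(.05,.053):
        p,f=fit("riser",[(g,np.asarray(r["region"]))],s["eef_pos"][:2],(0,),z); print(p.round(4),f,r["conf"])
print(s["eef_pos"])
E
python3 -c "
from plan import *
plan([(.45,.30,.19,0.5),(.6265,.0075,.19,.1)],.3,.040)"
```

```text
[0.4347 0.325  0.1327] 0.14109419825998248 0.59
[ 0.4342  0.3253 -0.0629] 0.17255807063597972 0.59
[0.43422986 0.32519406 0.08564569]
q6 -0.06
t 6.13 at [0.4341 0.3251 0.0854] phi 0.502 w 0.0591 tilt [-0.002 -0.001 -1.   ]
[[[-0.035,0.001,0.01],[0,0,0],0.3],[[-0.035,0,0.01],[0,0,0],0.3],[[-0.035,0.001,0.01],[0.002,0,0.002],0.3],[[0,0.002,0.038],[0.04,0,0],0.3],[[0,0.003,0.038],[0.05,0,0],0.3]]
[[[0,0.005,0.038],[0.04,0,0],0.3],[[0,0.006,0.037],[0.05,0,0],0.3],[[0,0.008,0.037],[0.04,0,0],0.3],[[0,0.01,0.037],[0.05,0,0],0.3],[[0,0.012,0.036],[0.04,0,0],0.3]]
[[[0,0.013,0.035],[0.05,0,0],0.3],[[0,0.015,0.035],[0.04,0,0],0.3],[[0,0,0],[0,0,0],0.3],[[0,0,0],[0,0,0],0.3],[[0,0,0],[0,0,0],0.3]]
```

Request:
move_arm:
  targets:
    - [[-0.035,0.001,0.01],[0,0,0],0.3]
    - [[-0.035,0,0.01],[0,0,0],0.3]
    - [[-0.035,0.001,0.01],[0,0,0],0.3]
    - [[0,0.002,0.038],[0.04,0,0],0.3]
    - [[0,0.003,0.038],[0.05,0,0],0.3]

```text
time: 6.55
eef_pos: [0.4919, 0.2356, 0.1932]
eef_rot: [0.388, 0.591, -0.386, 0.593]
contact_force: [1.5, 0.3, -1.6]
width: 0.0587
```

Request:
move_arm:
  targets:
    - [[0,0.005,0.038],[0.04,0,0],0.3]
    - [[0,0.006,0.037],[0.05,0,0],0.3]
    - [[0,0.008,0.037],[0.04,0,0],0.3]
    - [[0,0.01,0.037],[0.05,0,0],0.3]
    - [[0,0.012,0.036],[0.04,0,0],0.3]

```text
time: 6.97
eef_pos: [0.5889, 0.0706, 0.19]
eef_rot: [0.45, 0.546, -0.451, 0.544]
contact_force: [1.3, -0.4, -1.1]
width: 0.0589
```

Request:
move_arm:
  targets:
    - [[0,0.013,0.035],[0.05,0,0],0.3]
    - [[0,0.015,0.035],[0.04,0,0],0.3]
    - [[0,0,0],[0,0,0],0.3]
    - [[0,0,0],[0,0,0],0.3]
    - [[0,0,0],[0,0,0],0.3]

```text
time: 7.38
eef_pos: [0.6272, 0.0082, 0.1898]
eef_rot: [0.474, 0.526, -0.474, 0.524]
contact_force: [0.9, 0.5, -2.4]
width: 0.0587
```

Run:
```python
from fit import *
import cv2
from plan import *
g=grab_frame("wrist"); s=get_state(); print(s["eef_pos"],phi_now(s),s["width"])
im=g["image"][:,:,::-1].copy()
for r in silhouettes("turntable",g)[:2]: print(r["conf"])
for c,q in ((.124,.035),(.15,.025)):
    u=proj(cyl(c,q,q,80)[:80]+[.6265,.007,0],g); cv2.polylines(im,[u.astype(int)],True,(0,0,255),1)
cv2.imwrite("pics/t1.png",im)
```

```text
[0.62704002 0.00887271 0.19020964] 0.10263983902573481 0.05856106819251138
0.96
0.55
```

View pics/t1.png

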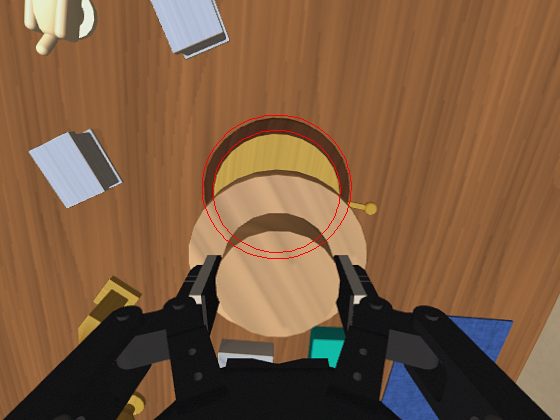

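```bash
python3 -c "
from plan import *
plan([(.627,.0055,.076,0.1),(.627,.0055,.072,.1)],.3,.040)"
```

```text
q6 -0.27
t 7.48 at [0.6271 0.0093 0.1906] phi 0.103 w 0.0592 tilt [-0.002  0.001 -1.   ]
[[[0.038,0,0.001],[0,0,0],0.3],[[0.038,0,0.001],[0,0,0],0.3],[[0.039,0,0.002],[0.003,-0.001,0.002],0.3],[[0.004,0,0],[0,0,0],0.3],[[0,0,0],[0,0,0],0.3]]
```

Request:
move_arm:
  targets:
    - [[0.038,0,0.001],[0,0,0],0.3]
    - [[0.038,0,0.001],[0,0,0],0.3]
    - [[0.036,0,0.002],[0,0,0],0.3]
    - [[0.004,0,0],[0,0,0],0.3]
    - [[0.002,0,0],[0,0,0],0.3]

```text
time: 7.9
eef_pos: [0.6269, 0.0056, 0.0718]
eef_rot: [0.473, 0.526, -0.474, 0.524]
contact_force: [-0.3, 0.5, -0.0]
width: 0.0589
```

```bash
cat > av.py <<'E'
from look import *
from plan import *
P=[]
for i in range(3):
    g=save("wrist","pics/tmp.png"); s=get_state(); P.append(np.r_[s["eef_pos"],s["width"],s["contact_force"]])
print("t",s["time"],np.round(np.mean(P,0),4),"phi",phi_now(s))
E
python3 av.py
```

```text
t 8.05 [ 0.6281  0.0051  0.0736  0.0587  0.2203  0.0674 -1.0381] phi 0.10324061403639712
```

Request:
move_arm:
  targets:
    - [[0.001,0,0],[0,0,0],0.3]
    - [[0.001,0,0],[0,0,0],0.3]
    - [[0,0,0],[0,0,0],0.3]
    - [[0,0,0],[0,0,0],0.3]
    - [[0,0,0],[0,0,0],0.3]

```text
time: 8.47
eef_pos: [0.6285, 0.004, 0.0717]
eef_rot: [0.474, 0.525, -0.474, 0.525]
contact_force: [0.5, 0.6, -1.4]
width: 0.0587
```

```bash
python3 av.py
```

```text
t 8.6167 [ 0.6285  0.004   0.0715  0.0589  0.279   0.1076 -1.455 ] phi 0.10186885984014628
```

Request:
move_arm:
  targets:
    - [[0.001,0,0],[0,0,0],0.3]
    - [[0.001,0,0],[0,0,0],0.3]
    - [[0,0,0],[0,0,0],0.3]
    - [[0,0,0],[0,0,0],0.3]
    - [[0,0,0],[0,0,0],0.3]

```text
time: 9.03
eef_pos: [0.6286, 0.0039, 0.0709]
eef_rot: [0.474, 0.525, -0.474, 0.525]
contact_force: [-3.4, -0.1, 9.1]
width: 0.0588
```

```bash
python3 av.py
```

```text
t 9.1833 [ 6.2860e-01  3.9000e-03  7.0900e-02  5.8900e-02 -2.1854e+00  3.7190e-01
  8.4283e+00] phi 0.1020325246995582
```

Touchdown (8 N up). Release and rise.

Request:
move_arm:
  targets:
    - [[0,0,0],[0,0,0],0.8]
    - [[0,0,0],[0,0,0],1]
    - [[0,0,0],[0,0,0],1]
    - [[-0.005,0,0],[0,0,0],1]
    - [[-0.02,0,0],[0,0,0],1]

```text
time: 9.6
eef_pos: [0.6261, 0.0043, 0.0913]
eef_rot: [0.473, 0.527, -0.475, 0.523]
contact_force: [-1.1, -0.4, -0.8]
width: 0.0855
```

Request:
move_arm:
  targets:
    - [[-0.03,0,0],[0,0,0],1]
    - [[-0.03,0,0],[0,0,0],1]
    - [[-0.03,0,0],[0,0,0],1]
    - [[0,0,0],[0,0,0],1]
    - [[0,0,0],[0,0,0],1]

```text
time: 10.02
eef_pos: [0.6298, 0.0038, 0.1869]
eef_rot: [0.475, 0.523, -0.473, 0.526]
contact_force: [0.2, 0.1, -1.4]
width: 0.0855
```

```bash
python3 wl.py t2 riser .627 .005 0.035 0 wrist,top
python3 - <<'E'
from fit import *
g=grab_frame("wrist"); print(get_state()["width"])
L=[r for r in silhouettes("turntable",g)]
tt=M["turntable"]; M["turntable"]=tt+[cyl(.1,.035,.049),cyl(.06,.049,.073)]
rr=silhouettes("riser",g)[0]
reg=np.asarray(L[0]["region"])|np.asarray(rr["region"])
p,f=fit("turntable",[(g,reg)],(.627,.005),(-.05,)); print("turntable",p.round(4),f)
g=grab_frame("wrist")
r=nearest_region("trinket_box",g,(.4246,.0125),.02)
if r:
    p,f=fit("trinket_box",[(g,r[1])],(.4246,.0125),(1.8,2.1)); print("box",p.round(4),f)
E
```

```text
riser wrist [0.6294 0.004  0.0669] cost 0.038 conf 0.94
riser top [0.6264 0.0087 0.0476] cost 0.627 conf 0.9
0.08559217847664938
turntable [ 0.6265  0.004  -0.0585] 0.06164162082512825
box [0.4248 0.0111 2.0764] 0.06712557478636683
```

View pics/t2_wrist.png

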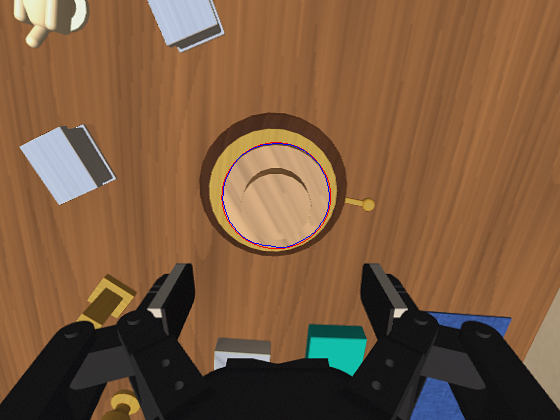

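Riser stands on the turntable at ~3 mm off centre. Next the trinket box.

```bash
python3 -c "
from plan import *
plan([(.425,.011,.18,0.505)],1,.0405)"
```

```text
q6 -0.27
t 10.47 at [0.6281 0.0041 0.1834] phi 0.102 w 0.0854 tilt [-0.001  0.    -1.   ]
[[[0.001,-0.034,-0.005],[-0.07,0,0],1],[[0.001,-0.033,-0.007],[-0.07,0,0],1],[[0,-0.033,-0.009],[-0.07,0,0],1],[[0.001,-0.032,-0.011],[-0.06,0,0],1],[[0,-0.031,-0.013],[-0.07,0,0],1]]
[[[0.001,-0.029,-0.016],[-0.063,-0.001,0.001],1],[[0,0,0],[0,0,0],1],[[0,0,0],[0,0,0],1],[[0,0,0],[0,0,0],1],[[0,0,0],[0,0,0],1]]
```

Request:
move_arm:
  targets:
    - [[0.001,-0.034,-0.005],[-0.07,0,0],1]
    - [[0.001,-0.033,-0.007],[-0.07,0,0],1]
    - [[0,-0.033,-0.009],[-0.07,0,0],1]
    - [[0.001,-0.032,-0.011],[-0.06,0,0],1]
    - [[0,-0.031,-0.013],[-0.07,0,0],1]

```text
time: 10.88
eef_pos: [0.4569, 0.0093, 0.1808]
eef_rot: [0.377, 0.598, -0.377, 0.598]
contact_force: [-0.4, 0.2, 0.6]
width: 0.0853
```

Request:
move_arm:
  targets:
    - [[0.001,-0.029,-0.016],[-0.063,0,0],1]
    - [[0,0,0],[0,0,0],1]
    - [[0,0,0],[0,0,0],1]
    - [[0,0,0],[0,0,0],1]
    - [[0,0,0],[0,0,0],1]

```text
time: 11.3
eef_pos: [0.4273, 0.0108, 0.1807]
eef_rot: [0.36, 0.608, -0.359, 0.61]
contact_force: [-0.0, 0.8, 0.5]
width: 0.0855
```

```bash
python3 wl.py b1 trinket_box .425 .011 0 1.9,2.2; python3 -c "
from plan import *
plan([(.425,.011,.06,0.505),(.425,.011,.026,0.505)],1,.0405)"
```

```text
trinket_box wrist [0.4249 0.0108 2.0735] cost 0.075 conf 0.63
q6 -0.74
t 11.4 at [0.427  0.0109 0.1804] phi 0.505 w 0.0857 tilt [ 0.001 -0.    -1.   ]
[[[0.04,-0.001,0],[0,0,0],1],[[0.04,0,-0.001],[0,0,0],1],[[0.04,-0.001,0],[0,0,-0.001],1],[[0.034,0,0],[0,0,0],1],[[0,0,0],[0,0,0],1]]
```

View pics/b1_wrist.png

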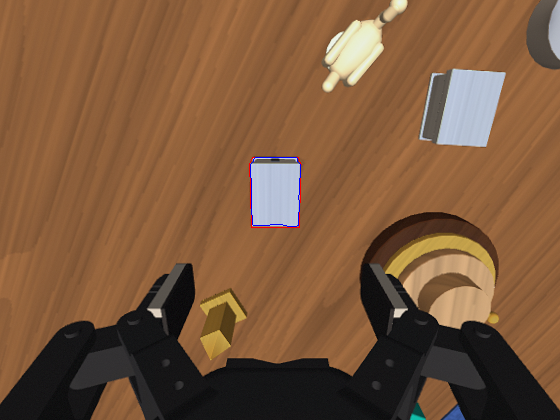

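Request:
move_arm:
  targets:
    - [[0.04,-0.001,0],[0,0,0],1]
    - [[0.04,0,-0.001],[0,0,0],1]
    - [[0.04,0,0],[0,0,0],1]
    - [[0.034,0,0],[0,0,0],1]
    - [[0,0,0],[0,0,0],1]

```text
time: 11.82
eef_pos: [0.4204, 0.0124, 0.0208]
eef_rot: [0.358, 0.613, -0.361, 0.605]
contact_force: [-1.0, 0.2, -0.9]
width: 0.0851
```

Request:
move_arm:
  targets:
    - [[0,0,0],[0,0,0],0.3]
    - [[0,0,0],[0,0,0],0.3]
    - [[0,0,0],[0,0,0],0.3]
    - [[0,0,0],[0,0,0],0.3]
    - [[0,0,0],[0,0,0],0.3]

```text
time: 12.23
eef_pos: [0.4264, 0.0111, 0.0285]
eef_rot: [0.36, 0.607, -0.359, 0.611]
contact_force: [0.6, -0.1, 7.8]
width: 0.0457
```

```bash
python3 av.py
```

```text
t 12.3833 [ 0.4264  0.0111  0.0285  0.0454 -0.0277  0.5506  8.7917] phi 0.5051414179688543
```

Request:
move_arm:
  targets:
    - [[-0.003,0,0],[0,0,0],0.3]
    - [[0,0,0],[0,0,0],0.3]
    - [[-0.01,0,0],[0,0,0],0.3]
    - [[-0.02,0,0],[0,0,0],0.3]
    - [[-0.02,0,0],[0,0,0],0.3]

```text
time: 12.8
eef_pos: [0.4233, 0.0118, 0.0796]
eef_rot: [0.359, 0.61, -0.359, 0.608]
contact_force: [0.6, 0.1, -1.9]
width: 0.0455
```

```bash
python3 av.py
```

```text
t 12.95 [ 0.4259  0.0113  0.0819  0.0456  1.3004 -0.2992 -0.5065] phi 0.5050586574911963
```

View pics/tmp.png

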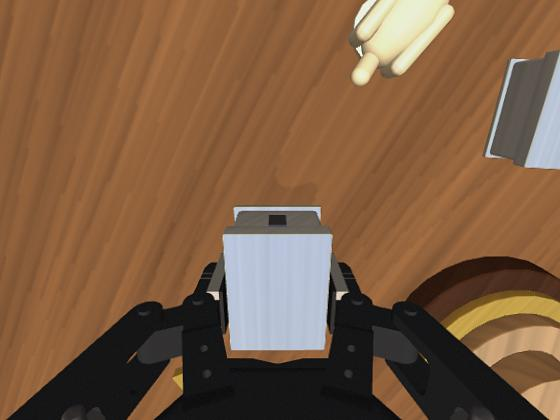

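Run:
```python
from fit import *
from plan import *
g=grab_frame("wrist"); s=get_state()
for r in silhouettes("trinket_box",g):
    reg=np.asarray(r["region"]); ys,xs=np.nonzero(reg)
    if abs(xs.mean()-277)>60 or ys.mean()<200: continue
    for z in(.05,.053,.056):
        p,f=fit("trinket_box",[(g,reg)],s["eef_pos"][:2],(2.08,),z); print(p.round(4),f,r["conf"])
print(s["eef_pos"])
plan([(.44,.011,.21,0.505),(.627,.004,.21,.3)],.2,.0405)
```

```text
[0.4252 0.0114 2.0732] 0.03002112833164927 0.9
[0.4245 0.0123 2.0678] 0.07262633726153511 0.9
[0.4246 0.0134 2.0739] 0.11450127202880156 0.9
[0.42451816 0.01153064 0.07957701]
q6 -0.74
t 13.05 at [0.4239 0.0117 0.0789] phi 0.505 w 0.0455 tilt [-0.  0. -1.]
[[[-0.033,0.003,0.002],[0,0,0],0.2],[[-0.033,0.004,0.002],[0,0,0],0.2],[[-0.033,0.003,0.002],[0,0,0],0.2],[[-0.032,0.004,0.002],[0,0,0],0.2],[[0,0.032,0.019],[0.04,0,0],0.2]]
[[[0,0.033,0.018],[0.04,0,0],0.2],[[0,0.033,0.017],[0.04,0,0],0.2],[[0,0.034,0.016],[0.04,0,0],0.2],[[0,0.035,0.014],[0.045,0,0],0.2],[[0,0,0],[0,0,0],0.2]]
```

Request:
move_arm:
  targets:
    - [[-0.033,0.003,0.002],[0,0,0],0.2]
    - [[-0.033,0.004,0.002],[0,0,0],0.2]
    - [[-0.033,0.003,0.002],[0,0,0],0.2]
    - [[-0.032,0.004,0.002],[0,0,0],0.2]
    - [[0,0.032,0.019],[0.04,0,0],0.2]

```text
time: 13.47
eef_pos: [0.4762, 0.0106, 0.2156]
eef_rot: [0.372, 0.6, -0.371, 0.603]
contact_force: [0.3, -0.9, -0.9]
width: 0.0455
```

Request:
move_arm:
  targets:
    - [[0,0.033,0.018],[0.04,0,0],0.2]
    - [[0,0.033,0.017],[0.04,0,0],0.2]
    - [[0,0.034,0.016],[0.04,0,0],0.2]
    - [[0,0.035,0.014],[0.045,0,0],0.2]
    - [[0,0,0],[0,0,0],0.2]

```text
time: 13.88
eef_pos: [0.6328, 0.0028, 0.2062]
eef_rot: [0.421, 0.569, -0.42, 0.568]
contact_force: [-0.8, -0.6, -1.9]
width: 0.0453
```

```bash
python3 av.py; python3 av.py;  python3 - <<'E'
from fit import *
from plan import *
g=grab_frame("wrist"); im=g["image"][:,:,::-1].copy()
for c,q in ((.1,.049),(.1,.035),(.06,.073)):
    u=proj(cyl(c,q,q,80)[:80]+[.629,.004,0],g); cv2.polylines(im,[u.astype(int)],True,(0,0,255),1)
cv2.imwrite("pics/b3.png",im)
plan([(.629,.004,.112,0.3)],.2,.0405)
E
```

```text
t 14.0333 [ 0.6278  0.0035  0.2069  0.0454 -0.3235 -0.0187 -2.0558] phi 0.3004498159323651
t 14.1833 [ 0.6261  0.0039  0.2092  0.0455 -0.2719 -0.1024 -1.4356] phi 0.30029702599652197
q6 -0.47
t 14.23 at [0.6264 0.0038 0.2104] phi 0.3 w 0.0456 tilt [-0.001  0.    -1.   ]
[[[0.033,0.001,0],[0,0,0],0.2],[[0.033,0.001,0],[0,0,0],0.2],[[0.032,0.001,0.001],[0,0,0.001],0.2],[[0,0,0],[0,0,0],0.2],[[0,0,0],[0,0,0],0.2]]
```

View pics/b3.png

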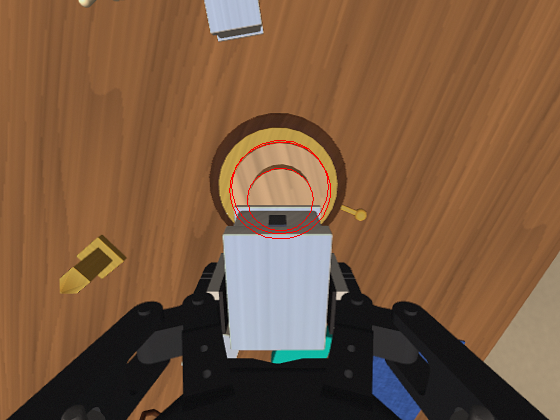

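Request:
move_arm:
  targets:
    - [[0.035,0.001,0],[0,0,0],0.2]
    - [[0.035,0.001,0],[0,0,0],0.2]
    - [[0.033,0.001,0],[0,0,0],0.2]
    - [[0.002,0,0],[0,0,0],0.2]
    - [[0,0,0],[0,0,0],0.2]

```text
time: 14.65
eef_pos: [0.6289, 0.0047, 0.1046]
eef_rot: [0.419, 0.57, -0.42, 0.568]
contact_force: [0.1, 0.1, -1.5]
width: 0.0457
```

```bash
python3 av.py; python3 av.py
```

```text
t 14.8 [ 0.6304  0.0045  0.1067  0.0454  0.3503  0.0803 -1.7745] phi 0.30005437108652305
t 14.95 [ 0.6311  0.0044  0.1072  0.0455  0.5194  0.231  -1.8439] phi 0.3000748695579084
```

Request:
move_arm:
  targets:
    - [[0.001,-0.002,0],[0,0,0],0.2]
    - [[0.001,0,0],[0,0,0],0.2]
    - [[0.001,0,0],[0,0,0],0.2]
    - [[0,0,0],[0,0,0],0.2]
    - [[0,0,0],[0,0,0],0.2]

```text
time: 15.37
eef_pos: [0.6284, 0.0039, 0.1022]
eef_rot: [0.42, 0.569, -0.42, 0.569]
contact_force: [-0.0, -0.1, -1.7]
width: 0.0456
```

```bash
python3 av.py
```

```text
t 15.5167 [ 0.6285  0.0039  0.1022  0.0455  0.6495  0.6668 -1.8432] phi 0.29996026904092904
```

Request:
move_arm:
  targets:
    - [[0.001,0,0],[0,0,0],0.2]
    - [[0.001,0,0],[0,0,0],0.2]
    - [[0,0,0],[0,0,0],0.2]
    - [[0,0,0],[0,0,0],0.2]
    - [[0,0,0],[0,0,0],0.2]

```text
time: 15.93
eef_pos: [0.6287, 0.0038, 0.1007]
eef_rot: [0.42, 0.569, -0.42, 0.569]
contact_force: [-1.3, -0.7, 1.8]
width: 0.0451
```

```bash
python3 av.py
```

```text
t 16.0833 [ 0.6286  0.0038  0.1007  0.0454 -0.9405 -0.4931  3.6767] phi 0.29999595919420285
```

Request:
move_arm:
  targets:
    - [[0,0,0],[0,0,0],0.7]
    - [[0,0,0],[0,0,0],1]
    - [[0,0,0],[0,0,0],1]
    - [[0,0,0],[0,0,0],1]
    - [[-0.01,0,0],[0,0,0],1]

```text
time: 16.5
eef_pos: [0.627, 0.0041, 0.1084]
eef_rot: [0.419, 0.57, -0.42, 0.568]
contact_force: [-0.5, 0.1, -0.7]
width: 0.0856
```

Request:
move_arm:
  targets:
    - [[-0.03,0,0],[0,0,0],1]
    - [[-0.03,0,0],[0,0,0],1]
    - [[-0.03,0,0],[0,0,0],1]
    - [[-0.01,0,0],[0,0,0],1]
    - [[0,0,0],[0,0,0],1]

```text
time: 16.92
eef_pos: [0.6305, 0.0036, 0.2148]
eef_rot: [0.421, 0.567, -0.418, 0.572]
contact_force: [0.2, 0.1, 0.4]
width: 0.0856
```

```bash
python3 wl.py b4 trinket_box .629 .004 0.073 1.87
python3 - <<'E'
from fit import *
g=grab_frame("wrist")
r=nearest_region("swan",g,(.423,.155),.03)
if r:
    p,f=fit("swan",[(g,r[1])],(.423,.155),(1.2,1.5)); print("swan",p.round(4),f)
E
python3 -c "
from plan import *
plan([(.427,.150,.19,-.12)],1,.0405)"
```

```text
trinket_box wrist [0.629  0.0041 1.865 ] cost 0.061 conf 0.93
q6 -0.47
t 17.12 at [0.6273 0.0041 0.2083] phi 0.3 w 0.0854 tilt [-0.003  0.001 -1.   ]
[[[0.003,-0.021,-0.028],[0.06,0,0],1],[[0.003,-0.023,-0.027],[0.06,0,0],1],[[0.003,-0.024,-0.026],[0.06,0,0],1],[[0.003,-0.026,-0.024],[0.06,0,0],1],[[0.002,-0.027,-0.023],[0.06,0,0],1]]
[[[0.003,-0.029,-0.021],[0.06,0,0],1],[[0.002,-0.03,-0.018],[0.06,0,0.004],1],[[0,0,0],[0,0,0],1],[[0,0,0],[0,0,0],1],[[0,0,0],[0,0,0],1]]
```

View pics/b4_wrist.png

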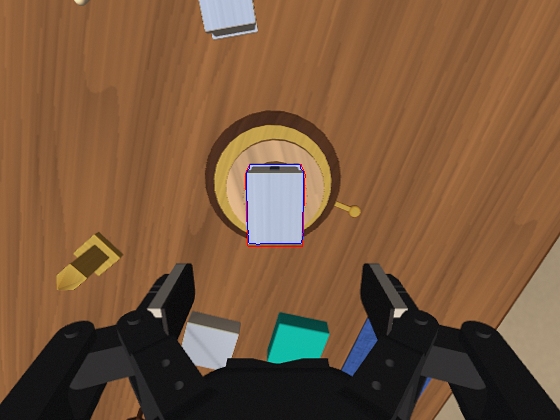

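Box is on the riser at (.629, .004). Now the swan.

Request:
move_arm:
  targets:
    - [[0.003,-0.021,-0.028],[0.06,0,0],1]
    - [[0.003,-0.023,-0.027],[0.06,0,0],1]
    - [[0.003,-0.024,-0.026],[0.06,0,0],1]
    - [[0.003,-0.026,-0.024],[0.06,0,0],1]
    - [[0.002,-0.027,-0.023],[0.06,0,0],1]

```text
time: 17.53
eef_pos: [0.4833, 0.1092, 0.194]
eef_rot: [-0.5, -0.5, 0.502, -0.498]
contact_force: [-0.2, 0.7, 0.4]
width: 0.0855
```

Request:
move_arm:
  targets:
    - [[0.003,-0.029,-0.021],[0.06,0,0],1]
    - [[0.002,-0.03,-0.018],[0.06,0,0],1]
    - [[0,0,0],[0,0,0],1]
    - [[0,0,0],[0,0,0],1]
    - [[0,0,0],[0,0,0],1]

```text
time: 17.95
eef_pos: [0.4283, 0.1493, 0.1906]
eef_rot: [-0.528, -0.47, 0.529, -0.469]
contact_force: [0.5, -0.2, -0.5]
width: 0.085
```

```bash
python3 av.py; python3 wl.py s1 swan .424 .155 0 1.2,1.5
```

```text
t 18.1 [ 0.4291  0.1488  0.1909  0.0855 -0.0086  0.3572 -0.0349] phi -0.12087901084136242
swan wrist [0.4237 0.1521 1.3735] cost 0.235 conf 0.85
```

View pics/s1_wrist.png

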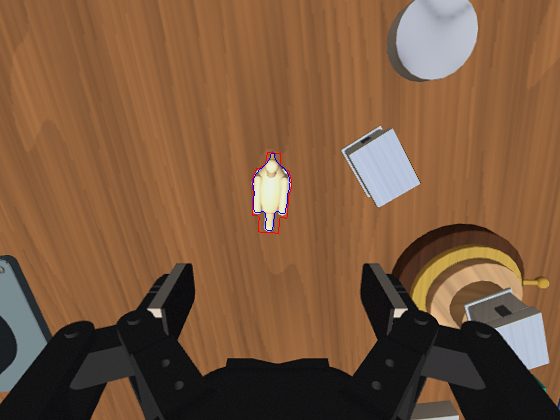

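Run:
```python
from fit import *
g=grab_frame("wrist"); im=g["image"][:,:,::-1].copy()
for yaw,c in((1.41,(0,0,255)),(1.41+np.pi,(255,0,0))):
  for z in (0.006,0.07):
    d=np.array([np.cos(yaw),np.sin(yaw),0])
    u=proj([np.array([.4237,.1521,z])+d*r for r in(-.041,0,.037)],g); print(yaw,z,u.round(0).tolist())
cv2.imwrite("pics/s2.png",cv2.resize(im[130:250,200:350],None,fx=5,fy=5,interpolation=cv2.INTER_CUBIC))
```

```text
1.41 0.006 [[270.0, 219.0], [272.0, 184.0], [273.0, 149.0]]
1.41 0.07 [[269.0, 245.0], [270.0, 203.0], [272.0, 160.0]]
4.551592653589793 0.006 [[273.0, 145.0], [272.0, 184.0], [270.0, 216.0]]
4.551592653589793 0.07 [[272.0, 155.0], [270.0, 203.0], [269.0, 241.0]]
```

View pics/s2.png

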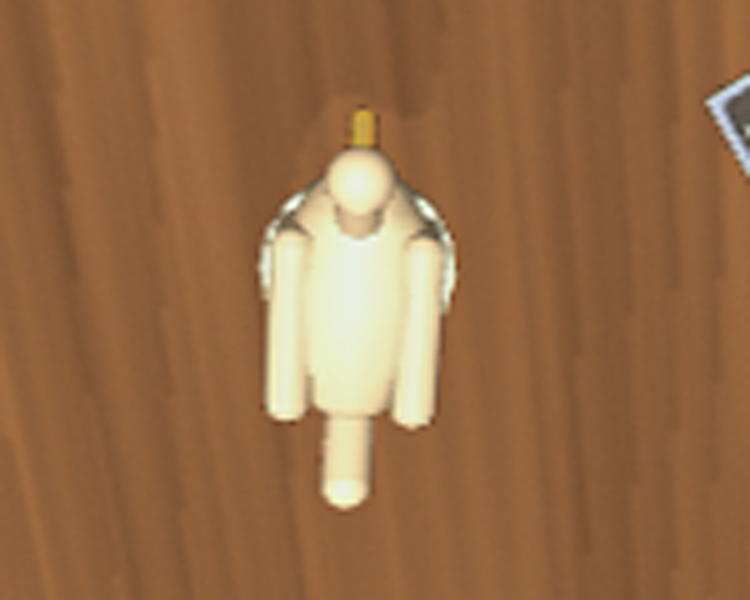

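```bash
cat >> fit.py <<'E'
def back(u,z,g):
    n=cv2.undistortPoints(np.array([[u]],float),g["mtx"],np.asarray(g["dist"],float))[0,0]
    d=g["T"][:3,:3]@[n[0],n[1],1]; o=g["T"][:3,3]; return o+d*(z-o[2])/d[2]
E
python3 - <<'E'
from fit import *
g=grab_frame("wrist")
b=back((272.6,152.5),.062,g)
for tz in(.025,.03,.035):
    t=back((269,230.5),tz,g); v=b-t; print(b,t,np.hypot(*v[:2]),np.arctan2(v[1],v[0]))
# wings: left wing outer edge, right wing outer edge in crop
for L in ([(278,235),(265,410)],[(441,240),(434,415)]):
    q=[back((200+x/5,130+y/5),.036,g) for x,y in L]; v=q[0]-q[1]; print(q,np.arctan2(v[1],v[0]))
f=back((271.6,183.5),.006,g);print("foot",f)
E
```

```text
[0.43083235 0.19349626 0.062     ] [0.41534198 0.10680533 0.025     ] 0.08806401232635938 1.3939774315666384
[0.43083235 0.19349626 0.062     ] [0.41576035 0.10896992 0.03      ] 0.08585957973583803 1.3943396403367538
[0.43083235 0.19349626 0.062     ] [0.41617872 0.11113452 0.035     ] 0.08365515900334404 1.3947209384904085
[array([0.41082665, 0.1684165 , 0.036     ]), array([0.40306271, 0.13341263, 0.036     ])] 1.3525276991452033
[array([0.44170036, 0.16363041, 0.036     ]), array([0.43637922, 0.12824747, 0.036     ])] 1.4215277210084678
foot [0.42367738 0.15249418 0.006     ]
```

```bash
python3 -c "
from plan import *
plan([(.423,.1485,.07,-.18),(.423,.1485,.032,-.18)],1,.0405)"
```

```text
q6 0.21
t 18.3 at [0.4287 0.1488 0.1911] phi -0.121 w 0.0854 tilt [-0. -0. -1.]
[[[0.04,-0.002,0],[0.02,0,0],1],[[0.041,-0.002,0.001],[0.02,0,0],1],[[0.04,-0.002,0],[0.019,0,0],1],[[0.038,0,0],[0,0,0],1],[[0,0,0],[0,0,0],1]]
```

Request:
move_arm:
  targets:
    - [[0.04,-0.002,0],[0.02,0,0],1]
    - [[0.04,-0.002,0.001],[0.02,0,0],1]
    - [[0.039,-0.002,0],[0.019,0,0],1]
    - [[0.022,0,0],[0,0,0],1]
    - [[0.016,0,0],[0,0,0],1]
  grip_force: 22

```text
time: 18.72
eef_pos: [0.4206, 0.1487, 0.0317]
eef_rot: [-0.542, -0.454, 0.544, -0.452]
contact_force: [0.3, 1.1, 1.1]
width: 0.0856
```

Request:
move_arm:
  targets:
    - [[0,0,0],[0,0,0],0.8]
    - [[0,0,0],[0,0,0],0.7]
    - [[0,0,0],[0,0,0],0.65]
    - [[0,0,0],[0,0,0],0.62]
    - [[0,0,0],[0,0,0],0.6]

```text
time: 19.13
eef_pos: [0.4233, 0.1493, 0.0356]
eef_rot: [0.544, 0.453, -0.542, 0.454]
contact_force: [-0.2, -0.6, 1.2]
width: 0.0507
```

```bash
python3 av.py
```

```text
t 19.2833 [ 0.4229  0.1492  0.0353  0.0511  0.0763 -0.1769 -0.2377] phi -0.1789169215219156
```

View pics/tmp.png

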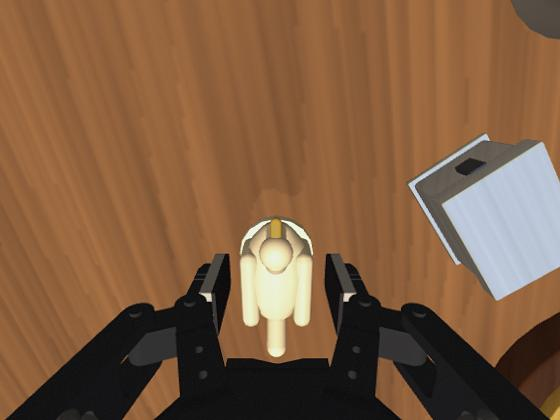

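Request:
move_arm:
  targets:
    - [[0.002,0,0],[0,0,0],0.5]
    - [[0,0,0],[0,0,0],0.43]
    - [[0,0,0],[0,0,0],0.36]
    - [[0,0,0],[0,0,0],0.3]
    - [[0,0,0],[0,0,0],0.2]

```text
time: 19.7
eef_pos: [0.4221, 0.1492, 0.0324]
eef_rot: [-0.543, -0.453, 0.543, -0.453]
contact_force: [-0.5, -0.2, 2.3]
width: 0.0333
```

```bash
python3 av.py
```

```text
t 19.85 [ 0.4222  0.1492  0.0324  0.0338 -0.9337 -0.4493  3.1116] phi -0.17900084539919858
```

View pics/tmp.png

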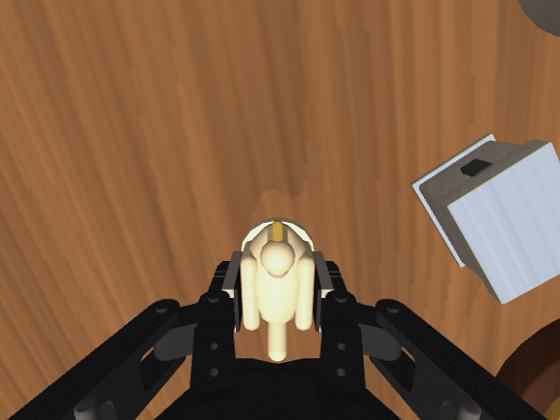

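Request:
move_arm:
  targets:
    - [[-0.003,0,0],[0,0,0],0.2]
    - [[-0.008,0,0],[0,0,0],0.2]
    - [[-0.015,0,0],[0,0,0],0.2]
    - [[-0.015,0,0],[0,0,0],0.2]
    - [[-0.01,0,0],[0,0,0],0.2]

```text
time: 20.27
eef_pos: [0.4225, 0.1492, 0.0848]
eef_rot: [0.543, 0.453, -0.542, 0.454]
contact_force: [0.3, 0.8, 0.1]
width: 0.0337
```

```bash
python3 av.py
python3 - <<'E'
from fit import *
from plan import *
s=get_state();g=grab_frame("wrist"); im=g["image"][:,:,::-1].copy()
phi=phi_now(s);print(s["eef_pos"])
z0=s["eef_pos"][2]-.032
for d in(.0034,):
    c=s["eef_pos"][:2]-d*np.array([np.sin(phi),-np.cos(phi)])
    u=proj(cyl(.042,z0+.006,z0+.006,80)[:80]+[c[0],c[1],0],g); cv2.polylines(im,[np.round(u*8).astype(int)],True,(0,0,255),1,cv2.LINE_AA,3)
cv2.imwrite("pics/s4.png",cv2.resize(im[190:370,200:360],None,fx=3,fy=3))
plan([(.4236,.149,.215,-.18),(.6285,.001,.215,-.18)],.2,.032)
E
```

```text
t 20.4167 [ 0.4233  0.1493  0.0852  0.0337  0.0431  0.2661 -0.4543] phi -0.17893144867897617
[0.4227765  0.14925462 0.08421394]
q6 0.27
t 20.47 at [0.4221 0.1492 0.0835] phi -0.179 w 0.0336 tilt [ 0.001  0.    -1.   ]
[[[-0.026,0,0],[0,0,0],0.2],[[-0.026,0,0],[0,0,0],0.2],[[-0.026,0.001,0],[0,0,0],0.2],[[-0.027,0,0],[0,0,0],0.2],[[-0.026,0.001,0],[0.001,0,-0.001],0.2]]
[[[0,0.028,0.014],[0,0,0],0.2],[[0,0.029,0.014],[0,0,0],0.2],[[0,0.028,0.013],[0,0,0],0.2],[[0,0.029,0.014],[0,0,0],0.2],[[0,0.028,0.013],[0,0,0],0.2]]
[[[0,0.029,0.014],[0,0,0],0.2],[[0,0.028,0.013],[0,0,0],0.2],[[-0.001,0.029,0.014],[0,0,0],0.2],[[0,0,0],[0,0,0],0.2],[[0,0,0],[0,0,0],0.2]]
```

View pics/s4.png

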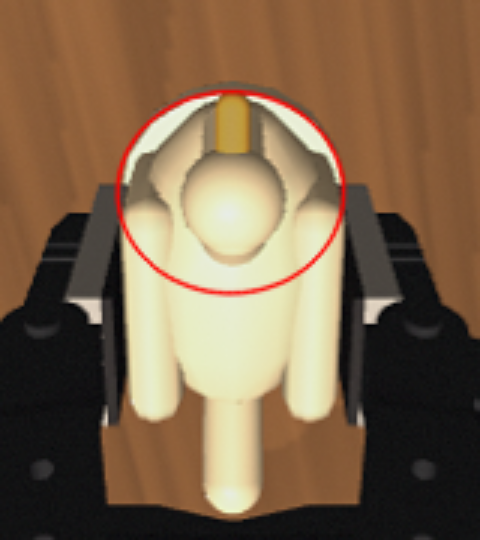

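Request:
move_arm:
  targets:
    - [[-0.026,0,0],[0,0,0],0.2]
    - [[-0.026,0,0],[0,0,0],0.2]
    - [[-0.026,0.001,0],[0,0,0],0.2]
    - [[-0.027,0,0],[0,0,0],0.2]
    - [[-0.02,0.001,0],[0,0,0],0.2]

```text
time: 20.88
eef_pos: [0.4239, 0.1488, 0.2094]
eef_rot: [-0.543, -0.453, 0.543, -0.453]
contact_force: [1.0, 0.3, -0.8]
width: 0.0337
```

Request:
move_arm:
  targets:
    - [[-0.006,0.028,0.014],[0,0,0],0.2]
    - [[0,0.029,0.014],[0,0,0],0.2]
    - [[0,0.028,0.013],[0,0,0],0.2]
    - [[0,0.029,0.014],[0,0,0],0.2]
    - [[0,0.028,0.013],[0,0,0],0.2]

```text
time: 21.3
eef_pos: [0.5523, 0.0556, 0.2131]
eef_rot: [-0.542, -0.454, 0.543, -0.453]
contact_force: [1.4, 0.1, -1.0]
width: 0.0342
```

Request:
move_arm:
  targets:
    - [[0,0.029,0.014],[0,0,0],0.2]
    - [[0,0.028,0.013],[0,0,0],0.2]
    - [[0,0.025,0.012],[0,0,0],0.2]
    - [[0,0.004,0.002],[0,0,0],0.2]
    - [[0,0,0],[0,0,0],0.2]

```text
time: 21.72
eef_pos: [0.6296, -0.0005, 0.2121]
eef_rot: [-0.542, -0.453, 0.544, -0.452]
contact_force: [-1.3, 0.5, -1.1]
width: 0.0337
```

```bash
python3 av.py; python3 av.py
python3 - <<'E'
from fit import *
from plan import *
g=grab_frame("wrist"); im=g["image"][:,:,::-1].copy()
R=Ro.from_euler('z',1.865).as_matrix()
for z in(.073,.111):
    b=np.array([[-.031,-.023,z],[.031,-.023,z],[.031,.023,z],[-.031,.023,z]])@R.T+[.629,.004,0]
    u=proj(b,g); cv2.polylines(im,[np.round(u).astype(int)],True,(0,0,255),1)
cv2.imwrite("pics/s5.png",im)
plan([(.6285,.001,.155,-.18)],.2,.03)
E
```

```text
t 21.8667 [ 0.6281  0.0013  0.2129  0.0337 -0.2651  0.344  -0.7922] phi -0.17862051567539375
t 22.0167 [ 0.628   0.002   0.2141  0.0337  0.0301  0.1814 -0.9066] phi -0.17787541412407507
q6 0.0
t 22.07 at [0.6284 0.0018 0.2146] phi -0.178 w 0.0339 tilt [ 0.  0. -1.]
[[[0.03,0,0],[0,0,0],0.2],[[0.03,0,0.001],[0.002,0,0],0.2],[[0,0,0],[0,0,0],0.2],[[0,0,0],[0,0,0],0.2],[[0,0,0],[0,0,0],0.2]]
```

View pics/s5.png

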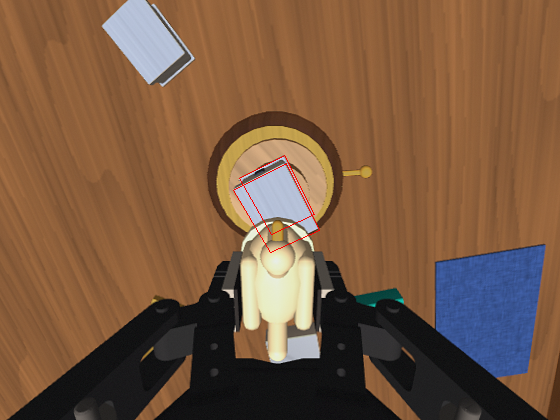

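Request:
move_arm:
  targets:
    - [[0.02,0,0],[0,0,0],0.2]
    - [[0.022,0,0.001],[0,0,0],0.2]
    - [[0.015,0,0],[0,0,0],0.2]
    - [[0.007,0,0],[0,0,0],0.2]
    - [[0,0,0],[0,0,0],0.2]

```text
time: 22.48
eef_pos: [0.6275, 0.0006, 0.1487]
eef_rot: [-0.542, -0.454, 0.543, -0.452]
contact_force: [-0.8, 0.1, -1.0]
width: 0.033
```

```bash
python3 av.py; python3 av.py
```

```text
t 22.6333 [ 6.290e-01  2.000e-04  1.509e-01  3.360e-02  5.471e-01  1.450e-02
 -3.324e-01] phi -0.1786952490691589
t 22.7833 [ 0.6297 -0.      0.1518  0.0338  0.5296  0.2178 -0.9062] phi -0.1789201958785597
```

Request:
move_arm:
  targets:
    - [[0.002,-0.001,-0.001],[0,0,0],0.2]
    - [[0.002,0,0],[0,0,0],0.2]
    - [[0.001,0,0],[0,0,0],0.2]
    - [[0,0,0],[0,0,0],0.2]
    - [[0,0,0],[0,0,0],0.2]

```text
time: 23.2
eef_pos: [0.628, 0.0012, 0.1451]
eef_rot: [-0.543, -0.453, 0.543, -0.453]
contact_force: [0.8, -0.1, -0.7]
width: 0.0339
```

```bash
python3 av.py; python3 av.py
```

```text
t 23.35 [ 0.6281  0.0011  0.1453  0.0337  0.1564 -0.2807 -0.5445] phi -0.17904048688508642
t 23.5 [ 0.6281  0.0011  0.1453  0.0338 -0.0938  0.1275 -0.8402] phi -0.178989224017722
```

Request:
move_arm:
  targets:
    - [[0.001,0,0],[0,0,0],0.2]
    - [[0.001,0,0],[0,0,0],0.2]
    - [[0,0,0],[0,0,0],0.2]
    - [[0,0,0],[0,0,0],0.2]
    - [[0,0,0],[0,0,0],0.2]

```text
time: 23.92
eef_pos: [0.6282, 0.0011, 0.1434]
eef_rot: [0.543, 0.453, -0.543, 0.453]
contact_force: [-0.3, -1.3, 0.5]
width: 0.0337
```

```bash
python3 av.py
```

```text
t 24.0667 [ 0.6282  0.0011  0.1434  0.0337  0.0493 -0.3528  0.4409] phi -0.17901769098765563
```

Request:
move_arm:
  targets:
    - [[0.001,0,0],[0,0,0],0.2]
    - [[0,0,0],[0,0,0],0.2]
    - [[0,0,0],[0,0,0],0.2]
    - [[0,0,0],[0,0,0],0.2]
    - [[0,0,0],[0,0,0],0.2]

```text
time: 24.48
eef_pos: [0.6282, 0.0011, 0.1434]
eef_rot: [0.543, 0.453, -0.542, 0.454]
contact_force: [-2.6, 0.6, 6.5]
width: 0.0334
```

```bash
python3 av.py
```

```text
t 24.6333 [ 6.2820e-01  1.1000e-03  1.4340e-01  3.3900e-02 -1.8455e+00 -2.7880e-01
  6.1660e+00] phi -0.17895539883130565
```

Seated. Open slowly, then rise.

Request:
move_arm:
  targets:
    - [[0,0,0],[0,0,0],0.42]
    - [[0,0,0],[0,0,0],0.5]
    - [[0,0,0],[0,0,0],0.6]
    - [[0,0,0],[0,0,0],0.75]
    - [[0,0,0],[0,0,0],0.9]

```text
time: 25.05
eef_pos: [0.628, 0.0012, 0.142]
eef_rot: [-0.543, -0.453, 0.543, -0.453]
contact_force: [0.3, -0.5, -0.4]
width: 0.0734
```

Request:
move_arm:
  targets:
    - [[0,0,0],[0,0,0],0.9]
    - [[-0.01,0,0],[0,0,0],0.9]
    - [[-0.02,0,0],[0,0,0],0.9]
    - [[-0.03,0,0],[0,0,0],0.9]
    - [[-0.03,0,0],[0,0,0],0.9]

```text
time: 25.47
eef_pos: [0.6275, 0.0012, 0.2332]
eef_rot: [-0.542, -0.454, 0.543, -0.453]
contact_force: [-0.2, 0.6, -1.0]
width: 0.077
```

```bash
python3 av.py; python3 wl.py s6 swan .629 .004 .111 1.39
python3 - <<'E'
from look import *
save("side","pics/s6s.png")
E
```

```text
t 25.6167 [ 6.3050e-01  8.0000e-04  2.3900e-01  7.6800e-02  4.9640e-01 -3.7490e-01
  1.6992e+00] phi -0.17889668782141177
swan wrist [0.6294 0.004  1.3905] cost 0.19 conf 0.83
```

View pics/s6_wrist.png

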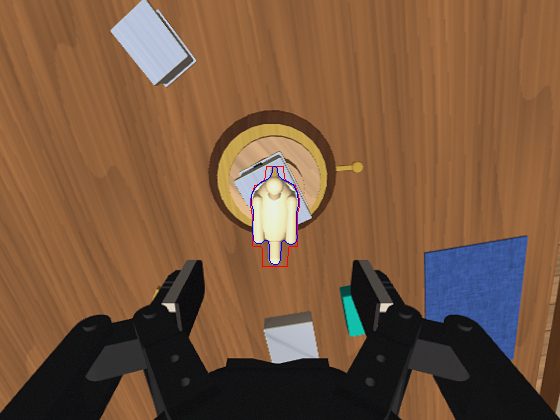

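View pics/s6s.png

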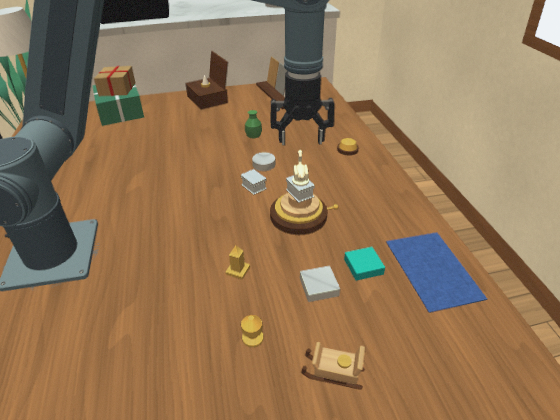

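```bash
python3 -c "
from plan import *
plan([(.59,-.06,.235,-.2),(.448,-.335,.19,-.5)],1,.0405)"
```

```text
q6 0.0
t 25.77 at [0.6275 0.0012 0.2316] phi -0.179 w 0.0767 tilt [-0.001  0.    -1.   ]
[[[-0.002,-0.013,0.033],[0.01,0,0],1],[[-0.001,-0.013,0.034],[0.011,0,0.002],1],[[0.006,-0.011,0.037],[0.04,0,0],1],[[0.006,-0.009,0.038],[0.04,0,0],1],[[0.005,-0.007,0.038],[0.04,0,0],1]]
[[[0.006,-0.006,0.038],[0.04,0,0],1],[[0.005,-0.004,0.038],[0.03,0,0],1],[[0.006,-0.003,0.039],[0.04,0,0],1],[[0.005,-0.002,0.039],[0.03,0,0],1],[[0.006,-0.001,0.038],[0.04,0,0],1]]
```

Request:
move_arm:
  targets:
    - [[-0.002,-0.013,0.033],[0.01,0,0],1]
    - [[-0.001,-0.013,0.034],[0.01,0,0],1]
    - [[0.006,-0.011,0.037],[0.04,0,0],1]
    - [[0.006,-0.009,0.038],[0.04,0,0],1]
    - [[0.005,-0.007,0.038],[0.04,0,0],1]

```text
time: 26.18
eef_pos: [0.5353, -0.1641, 0.2166]
eef_rot: [-0.573, -0.415, 0.574, -0.413]
contact_force: [0.2, -0.0, -0.2]
width: 0.0855
```

Request:
move_arm:
  targets:
    - [[0.006,-0.006,0.038],[0.04,0,0],1]
    - [[0.005,-0.004,0.038],[0.03,0,0],1]
    - [[0.006,-0.003,0.039],[0.04,0,0],1]
    - [[0.005,-0.002,0.039],[0.03,0,0],1]
    - [[0.006,-0.001,0.035],[0.04,0,0],1]

```text
time: 26.6
eef_pos: [0.4486, -0.3337, 0.1888]
eef_rot: [-0.608, -0.361, 0.609, -0.36]
contact_force: [0.4, -1.1, -0.4]
width: 0.0856
```

```bash
python3 av.py; python3 av.py; python3 wl.py f1 ball_finial .448 -.335 0 0
```

```text
t 26.75 [ 0.4471 -0.3363  0.1879  0.0851 -0.23   -0.8016  0.1711] phi -0.5036051381422547
t 26.9 [ 0.45   -0.3318  0.1892  0.0855  0.3799  0.6614 -0.0551] phi -0.4982215874362377
ball_finial wrist [ 0.4464 -0.3387  0.2193] cost 0.041 conf 0.62
```

View pics/f1_wrist.png

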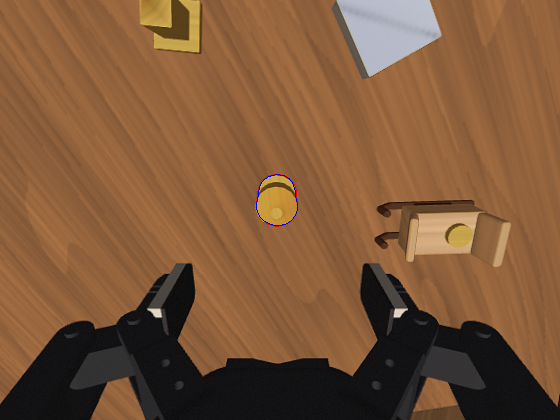

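```bash
python3 -c "
from plan import *
plan([(.4465,-.3385,.075,-.5),(.4465,-.3385,.041,-.5)],1,.0405)"
```

```text
q6 -0.34
t 27.0 at [ 0.4511 -0.331   0.1902] phi -0.497 w 0.0852 tilt [-0.     0.001 -1.   ]
[[[0.038,0,0.003],[0,0,0],1],[[0.039,0,0.003],[0,0,0],1],[[0.038,0,0.003],[0.003,0,0],1],[[0.034,0,0],[0,0,0],1],[[0,0,0],[0,0,0],1]]
```

Request:
move_arm:
  targets:
    - [[0.038,0,0.002],[0,0,0],1]
    - [[0.038,0,0.002],[0,0,0],1]
    - [[0.037,0,0.002],[0,0,0],1]
    - [[0.024,0,0],[0,0,0],1]
    - [[0.01,0,0],[0,0,0],1]
  grip_force: 30

```text
time: 27.42
eef_pos: [0.4466, -0.3345, 0.0397]
eef_rot: [-0.607, -0.364, 0.608, -0.359]
contact_force: [-1.0, 0.1, 0.4]
width: 0.0855
```

Request:
move_arm:
  targets:
    - [[0,0,0],[0,0,0],0.8]
    - [[0,0,0],[0,0,0],0.7]
    - [[0,0,0],[0,0,0],0.65]
    - [[0,0,0],[0,0,0],0.65]
    - [[0,0,0],[0,0,0],0.65]

```text
time: 27.83
eef_pos: [0.4485, -0.3384, 0.0451]
eef_rot: [0.608, 0.36, -0.608, 0.362]
contact_force: [0.7, 0.2, -0.4]
width: 0.0554
```

```bash
python3 av.py; python3 wl.py f2 ball_finial .4464 -.3387 0 0
```

```text
t 27.9833 [ 0.4481 -0.3381  0.0445  0.0555 -0.2839 -0.0204  0.1995] phi -0.4990577938861877
ball_finial wrist [ 0.4461 -0.3385  0.0604] cost 0.036 conf 0.6
```

View pics/f2_wrist.png

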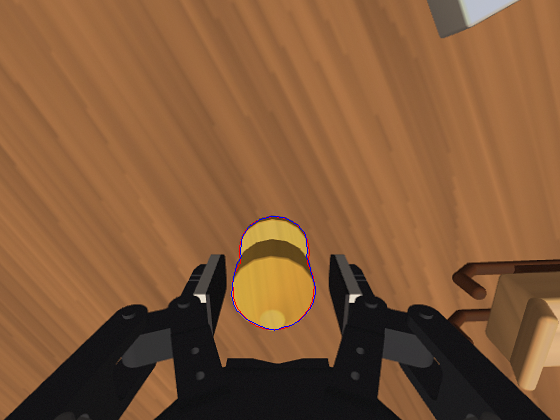

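Request:
move_arm:
  targets:
    - [[0.002,-0.002,0.001],[0,0,0],0.65]
    - [[0,0,0],[0,0,0],0.5]
    - [[0,0,0],[0,0,0],0.4]
    - [[0,0,0],[0,0,0],0.3]
    - [[0,0,0],[0,0,0],0.2]

```text
time: 28.5
eef_pos: [0.445, -0.3374, 0.0412]
eef_rot: [-0.608, -0.361, 0.608, -0.361]
contact_force: [-0.9, 0.5, 1.5]
width: 0.0386
```

```bash
python3 av.py
```

```text
t 28.65 [ 0.4451 -0.3374  0.0412  0.0387 -1.6921  0.4759  1.2641] phi -0.49893119345738
```

Request:
move_arm:
  targets:
    - [[-0.005,0,0],[0,0,0],0.2]
    - [[-0.01,0,0],[0,0,0],0.2]
    - [[-0.02,0,0],[0,0,0],0.2]
    - [[-0.015,0,0],[0,0,0],0.2]
    - [[0,0,0],[0,0,0],0.2]

```text
time: 29.07
eef_pos: [0.4472, -0.3393, 0.0951]
eef_rot: [0.608, 0.359, -0.607, 0.363]
contact_force: [0.7, -0.5, -0.7]
width: 0.0388
```

```bash
python3 av.py; python3 wl.py f3 ball_finial .4462 -.3386 0.051 0;  python3 -c "
from plan import *
plan([(.45,-.33,.19,-.4),(.44,0,.22,.0),(.575,.262,.19,.3)],.2,.0405)"
```

```text
t 29.2167 [ 0.4459 -0.338   0.0923  0.0386 -0.2202 -0.5704 -1.1638] phi -0.49897424257799516
ball_finial wrist [ 0.4461 -0.3375  0.1003] cost 0.038 conf 0.85
q6 -0.35
t 29.32 at [ 0.4449 -0.3369  0.0904] phi -0.499 w 0.0385 tilt [-0.001  0.001 -1.   ]
[[[-0.033,0,-0.003],[-0.03,0,0],0.2],[[-0.033,0.001,-0.003],[-0.03,0,0],0.2],[[-0.034,0,-0.003],[-0.039,-0.001,0.002],0.2],[[-0.003,-0.015,-0.033],[-0.04,0,0],0.2],[[-0.003,-0.014,-0.034],[-0.04,0,0],0.2]]
[[[-0.003,-0.013,-0.034],[-0.05,0,0],0.2],[[-0.003,-0.011,-0.035],[-0.04,0,0],0.2],[[-0.004,-0.009,-0.036],[-0.05,0,0],0.2],[[-0.003,-0.008,-0.036],[-0.04,0,0],0.2],[[-0.004,-0.006,-0.036],[-0.05,0,0],0.2]]
[[[-0.003,-0.004,-0.036],[-0.04,0,0],0.2],[[-0.004,-0.003,-0.037],[-0.05,0,0],0.2],[[0.004,0.017,-0.033],[-0.04,0,0],0.2],[[0.004,0.018,-0.032],[-0.04,0,0],0.2],[[0.004,0.019,-0.031],[-0.04,0,0],0.2]]
[[[0.004,0.021,-0.03],[-0.04,0,0],0.2],[[0.004,0.022,-0.03],[-0.03,0,0],0.2],[[0.003,0.023,-0.029],[-0.04,0,0],0.2],[[0.004,0.024,-0.028],[-0.03,0,0],0.2],[[0.003,0.024,-0.027],[-0.04,0,0],0.2]]
```

View pics/f3_wrist.png

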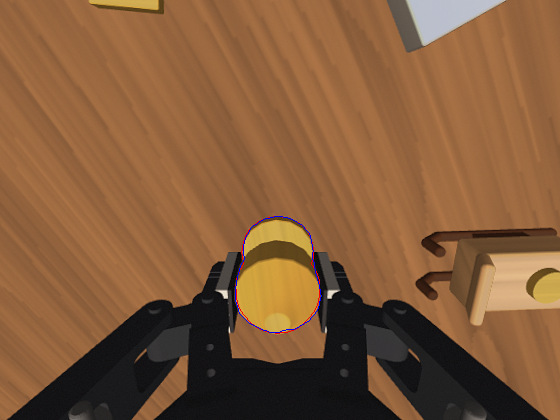

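Request:
move_arm:
  targets:
    - [[-0.033,0,-0.003],[-0.03,0,0],0.2]
    - [[-0.033,0.001,-0.003],[-0.03,0,0],0.2]
    - [[-0.034,0,-0.003],[-0.04,0,0],0.2]
    - [[-0.003,-0.015,-0.033],[-0.04,0,0],0.2]
    - [[-0.003,-0.014,-0.034],[-0.04,0,0],0.2]

```text
time: 29.73
eef_pos: [0.4491, -0.2583, 0.1987]
eef_rot: [0.574, 0.413, -0.573, 0.415]
contact_force: [0.2, 0.2, -1.0]
width: 0.0386
```

Request:
move_arm:
  targets:
    - [[-0.003,-0.013,-0.034],[-0.05,0,0],0.2]
    - [[-0.003,-0.011,-0.035],[-0.04,0,0],0.2]
    - [[-0.004,-0.009,-0.036],[-0.05,0,0],0.2]
    - [[-0.003,-0.008,-0.036],[-0.04,0,0],0.2]
    - [[-0.004,-0.006,-0.036],[-0.05,0,0],0.2]

```text
time: 30.15
eef_pos: [0.4411, -0.0716, 0.2134]
eef_rot: [-0.521, -0.478, 0.522, -0.477]
contact_force: [1.1, 0.8, -1.5]
width: 0.0387
```

Request:
move_arm:
  targets:
    - [[-0.003,-0.004,-0.036],[-0.04,0,0],0.2]
    - [[-0.004,-0.003,-0.037],[-0.05,0,0],0.2]
    - [[0.004,0.017,-0.033],[-0.04,0,0],0.2]
    - [[0.004,0.018,-0.032],[-0.04,0,0],0.2]
    - [[0.004,0.019,-0.031],[-0.04,0,0],0.2]

```text
time: 30.57
eef_pos: [0.4902, 0.0999, 0.2086]
eef_rot: [0.468, 0.53, -0.468, 0.53]
contact_force: [-0.2, -1.0, -1.8]
width: 0.0382
```

Request:
move_arm:
  targets:
    - [[0.004,0.021,-0.03],[-0.04,0,0],0.2]
    - [[0.004,0.022,-0.03],[-0.03,0,0],0.2]
    - [[0.003,0.023,-0.029],[-0.04,0,0],0.2]
    - [[0.004,0.024,-0.028],[-0.03,0,0],0.2]
    - [[0.003,0.024,-0.027],[-0.04,0,0],0.2]

```text
time: 30.98
eef_pos: [0.5746, 0.2631, 0.1894]
eef_rot: [0.418, 0.57, -0.42, 0.569]
contact_force: [0.4, -1.0, -1.2]
width: 0.0383
```

```bash
python3 av.py; python3 av.py; python3 wl.py f4 round_stand .584 .273 0 0
```

```text
t 31.1333 [ 0.5755  0.2659  0.1885  0.0383  1.239   1.7892 -1.4996] phi 0.30426191994547536
t 31.2833 [ 0.5739  0.2612  0.1898  0.0385  0.1903 -0.5822 -1.5031] phi 0.30044877736385367
round_stand wrist [0.5846 0.2717 0.1138] cost 0.046 conf 0.85
```

View pics/f4_wrist.png

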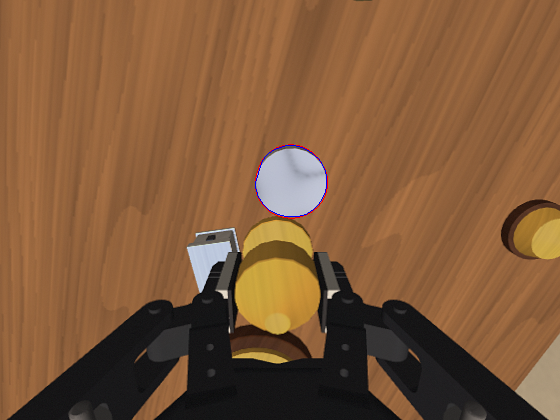

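```bash
python3 -c "
from plan import *
plan([(.5843,.2715,.12,.3),(.5843,.2715,.073,.3)],.2,.035)"
```

```text
q6 -0.05
t 31.38 at [0.5743 0.2601 0.1913] phi 0.3 w 0.0385 tilt [-0.001 -0.    -1.   ]
[[[0.024,0.004,-0.003],[0,0,0],0.2],[[0.024,0.004,-0.002],[0,0,0],0.2],[[0.023,0.005,-0.003],[0,0,0.001],0.2],[[0.024,0,0],[0,0,0],0.2],[[0.023,0,0],[0,0,0],0.2]]
```

Request:
move_arm:
  targets:
    - [[0.026,0.004,-0.002],[0,0,0],0.2]
    - [[0.026,0.004,-0.002],[0,0,0],0.2]
    - [[0.026,0.005,-0.002],[0,0,0],0.2]
    - [[0.025,0,0],[0,0,0],0.2]
    - [[0.012,0,0],[0,0,0],0.2]

```text
time: 31.8
eef_pos: [0.5836, 0.2693, 0.0735]
eef_rot: [0.419, 0.57, -0.421, 0.568]
contact_force: [-1.4, 0.5, -1.8]
width: 0.0385
```

```bash
python3 av.py; python3 av.py; python3 wl.py f5 ball_finial .5843 .2715 0.031 0
```

```text
t 31.95 [ 0.5837  0.2695  0.0741  0.0383 -0.2016  0.0062 -1.9186] phi 0.2999753751127494
t 32.1 [ 0.5864  0.2707  0.0781  0.0385  0.4448 -0.631  -0.9921] phi 0.30057306051775556
ball_finial wrist [0.588  0.2674 0.2158] cost 0.114 conf 0.62
```

Settled around z 0.076; step down.

Request:
move_arm:
  targets:
    - [[0.003,0,0],[0,0,0],0.2]
    - [[0.003,0,0],[0,0,0],0.2]
    - [[0.001,0,0],[0,0,0],0.2]
    - [[0,0,0],[0,0,0],0.2]
    - [[0,0,0],[0,0,0],0.2]

```text
time: 32.62
eef_pos: [0.5851, 0.2709, 0.0691]
eef_rot: [0.419, 0.569, -0.419, 0.569]
contact_force: [0.6, 1.3, -2.0]
width: 0.0388
```

```bash
python3 av.py; python3 av.py
```

```text
t 32.7667 [ 0.5853  0.2709  0.0693  0.0385  0.0978  0.3874 -2.0137] phi 0.3010320209460882
t 32.9167 [ 0.5854  0.2709  0.0693  0.0387 -0.4468  0.3323 -1.9178] phi 0.300998815134479
```

Request:
move_arm:
  targets:
    - [[0.001,0,0],[0,0,0],0.2]
    - [[0.001,0,0],[0,0,0],0.2]
    - [[0.001,0,0],[0,0,0],0.2]
    - [[0,0,0],[0,0,0],0.2]
    - [[0,0,0],[0,0,0],0.2]

```text
time: 33.33
eef_pos: [0.5853, 0.2708, 0.0663]
eef_rot: [0.419, 0.569, -0.419, 0.569]
contact_force: [-0.3, 0.4, -2.2]
width: 0.0384
```

```bash
python3 av.py
```

```text
t 33.4833 [ 0.5853  0.2709  0.0663  0.0387 -0.0626 -0.2065 -1.2031] phi 0.30098985713211035
```

Request:
move_arm:
  targets:
    - [[0.001,0,0],[0,0,0],0.2]
    - [[0.001,0,0],[0,0,0],0.2]
    - [[0,0,0],[0,0,0],0.2]
    - [[0,0,0],[0,0,0],0.2]
    - [[0,0,0],[0,0,0],0.2]

```text
time: 33.9
eef_pos: [0.5854, 0.2709, 0.0662]
eef_rot: [0.42, 0.569, -0.419, 0.57]
contact_force: [-3.6, -2.0, 9.7]
width: 0.0384
```

```bash
python3 av.py
```

```text
t 34.05 [ 0.5854  0.2709  0.0662  0.0385 -3.6586 -1.9128  9.1517] phi 0.30115092177111924
```

Request:
move_arm:
  targets:
    - [[-0.001,0,0],[0,0,0],0.2]
    - [[0,0,0],[0,0,0],0.55]
    - [[0,0,0],[0,0,0],0.75]
    - [[0,0,0],[0,0,0],1]
    - [[0,0,0],[0,0,0],1]

```text
time: 34.47
eef_pos: [0.5853, 0.2709, 0.065]
eef_rot: [0.419, 0.569, -0.419, 0.569]
contact_force: [0.4, -0.1, 0.6]
width: 0.081
```

Request:
move_arm:
  targets:
    - [[-0.01,0,0],[0,0,0],1]
    - [[-0.03,0,0],[0,0,0],1]
    - [[-0.035,0,0],[0,0,0],1]
    - [[-0.035,0,0],[0,0,0],1]
    - [[-0.03,0,0],[0,0,0],1]

```text
time: 34.88
eef_pos: [0.5856, 0.271, 0.2084]
eef_rot: [0.42, 0.569, -0.419, 0.57]
contact_force: [0.4, 0.1, 0.2]
width: 0.0852
```

```bash
python3 av.py; python3 av.py; python3 wl.py f6 ball_finial .585 .271 0.025 0;  python3 -c "
from plan import *
plan([(.46,.1,.22,.1),(.45,-.14,.19,-.55)],1,.0405)"
```

```text
t 35.0333 [0.588  0.2717 0.2128 0.0857 0.8153 0.8744 1.422 ] phi 0.3010871152332491
t 35.1833 [ 0.5851  0.2708  0.2057  0.0854 -0.348   0.2794 -0.7692] phi 0.3010430192633278
ball_finial wrist [0.5859 0.2705 0.1412] cost 0.039 conf 0.64
q6 -0.04
t 35.28 at [0.5844 0.2706 0.2036] phi 0.301 w 0.085 tilt [-0.003 -0.001 -1.   ]
[[[-0.003,-0.028,0.021],[0.03,0,0],1],[[-0.003,-0.028,0.022],[0.03,0,0],1],[[-0.002,-0.027,0.023],[0.04,0,0],1],[[-0.003,-0.026,0.024],[0.03,0,0],1],[[-0.002,-0.025,0.024],[0.04,0,0],1]]
[[[-0.003,-0.024,0.025],[0.031,0,0.003],1],[[0.005,-0.006,0.04],[0.11,0,0],1],[[0.005,-0.001,0.04],[0.11,0,0],1],[[0.005,0.003,0.04],[0.11,0,0],1],[[0.005,0.007,0.039],[0.11,0,0],1]]
[[[0.005,0.012,0.038],[0.1,0,0],1],[[0.005,0.016,0.037],[0.11,0,0],1],[[0,0,0],[0,0,0],1],[[0,0,0],[0,0,0],1],[[0,0,0],[0,0,0],1]]
```

View pics/f6_wrist.png

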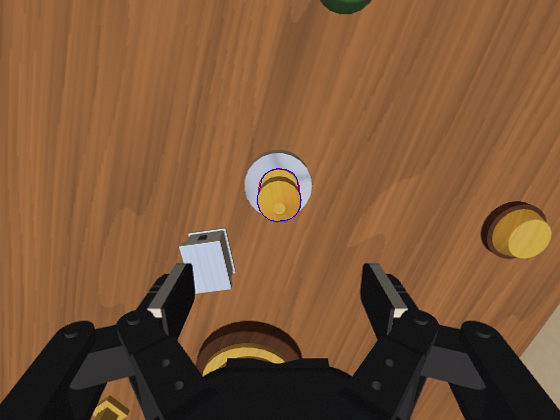

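Request:
move_arm:
  targets:
    - [[-0.003,-0.028,0.021],[0.03,0,0],1]
    - [[-0.003,-0.028,0.022],[0.03,0,0],1]
    - [[-0.002,-0.027,0.023],[0.04,0,0],1]
    - [[-0.003,-0.026,0.024],[0.03,0,0],1]
    - [[-0.002,-0.025,0.024],[0.04,0,0],1]

```text
time: 35.7
eef_pos: [0.48, 0.1273, 0.2171]
eef_rot: [0.466, 0.532, -0.467, 0.531]
contact_force: [1.0, -0.8, 0.3]
width: 0.0855
```

Request:
move_arm:
  targets:
    - [[-0.003,-0.024,0.025],[0.03,0,0],1]
    - [[0.005,-0.006,0.04],[0.11,0,0],1]
    - [[0.005,-0.001,0.04],[0.11,0,0],1]
    - [[0.005,0.003,0.04],[0.11,0,0],1]
    - [[0.005,0.007,0.039],[0.11,0,0],1]

```text
time: 36.12
eef_pos: [0.4531, -0.061, 0.2004]
eef_rot: [-0.578, -0.407, 0.578, -0.407]
contact_force: [0.6, 1.0, -0.2]
width: 0.0854
```

Request:
move_arm:
  targets:
    - [[0.005,0.012,0.038],[0.1,0,0],1]
    - [[0.005,0.016,0.035],[0.11,0,0],1]
    - [[0,0,0],[0,0,0],1]
    - [[0,0,0],[0,0,0],1]
    - [[0,0,0],[0,0,0],1]

```text
time: 36.53
eef_pos: [0.4518, -0.1374, 0.1904]
eef_rot: [-0.617, -0.347, 0.617, -0.345]
contact_force: [0.0, 0.3, -0.5]
width: 0.0854
```

```bash
python3 av.py; python3 wl.py p1 spire_finial .4447 -.1504 0 -.6,-.4; python3 -c "
from plan import *
plan([(.445,-.150,.09,-.6),(.445,-.150,.043,-.6)],1,.0405)"
```

```text
t 36.6833 [ 0.4522 -0.1365  0.1909  0.0854  0.2931  0.1982 -0.3788] phi -0.5463390013448177
spire_finial wrist [ 0.4439 -0.153  -0.6303] cost 0.141 conf 0.9
q6 0.02
t 36.78 at [ 0.4525 -0.1365  0.1914] phi -0.546 w 0.0854 tilt [ 0.  0. -1.]
[[[0.034,0,0.005],[0.02,0,0],1],[[0.034,0,0.005],[0.02,0,0],1],[[0.033,0.001,0.005],[0.014,0,0],1],[[0.024,0,0],[0,0,0],1],[[0.023,0,0],[0,0,0],1]]
```

View pics/p1_wrist.png

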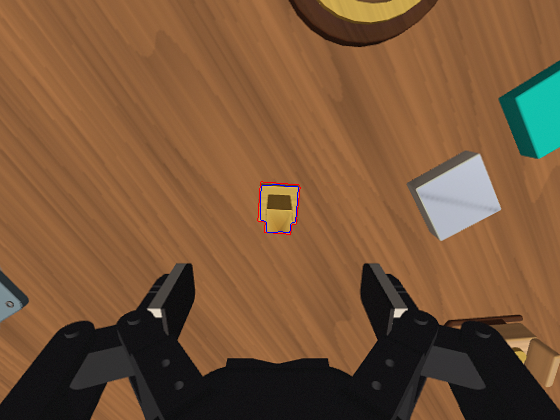

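```bash
python3 -c "
from plan import *
plan([(.4442,-.152,.09,-.62),(.4442,-.152,.043,-.62)],1,.0405)"
```

```text
q6 0.02
t 36.78 at [ 0.4525 -0.1365  0.1914] phi -0.546 w 0.0854 tilt [ 0.  0. -1.]
[[[0.034,0,0.006],[0.02,0,0],1],[[0.034,0.001,0.006],[0.03,0,0],1],[[0.033,0,0.006],[0.024,0,0],1],[[0.024,0,0],[0,0,0],1],[[0.023,0,0],[0,0,0],1]]
```

Request:
move_arm:
  targets:
    - [[0.034,0,0.006],[0.02,0,0],1]
    - [[0.034,0.001,0.006],[0.03,0,0],1]
    - [[0.033,0,0.006],[0.024,0,0],1]
    - [[0.024,0,0],[0,0,0],1]
    - [[0.022,0,0],[0,0,0],1]

```text
time: 37.2
eef_pos: [0.443, -0.1524, 0.0429]
eef_rot: [-0.629, -0.323, 0.629, -0.323]
contact_force: [1.3, 0.0, 0.0]
width: 0.0852
```

Request:
move_arm:
  targets:
    - [[0,0,0],[0,0,0],0.8]
    - [[0,0,0],[0,0,0],0.7]
    - [[0,0,0],[0,0,0],0.6]
    - [[0,0,0],[0,0,0],0.55]
    - [[0,0,0],[0,0,0],0.55]

```text
time: 37.62
eef_pos: [0.4446, -0.1539, 0.0458]
eef_rot: [0.63, 0.322, -0.629, 0.324]
contact_force: [1.2, 0.7, 0.6]
width: 0.0466
```

```bash
python3 av.py; python3 wl.py p2 spire_finial .4442 -.152 0 -.6,-.4
```

```text
t 37.7667 [ 0.4442 -0.1538  0.0455  0.047  -0.0355 -0.2067  0.173 ] phi -0.6228513481397092
spire_finial wrist [ 0.4437 -0.1541 -0.5849] cost 0.062 conf 0.64
```

View pics/p2_wrist.png

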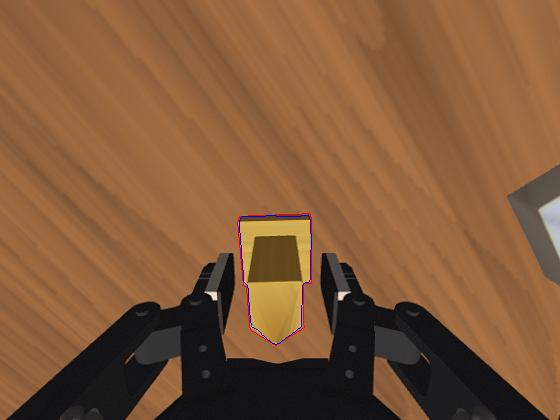

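Request:
move_arm:
  targets:
    - [[0.002,0,0],[-0.03,0,0],0.5]
    - [[0,0,0],[0,0,0],0.4]
    - [[0,0,0],[0,0,0],0.3]
    - [[0,0,0],[0,0,0],0.2]
    - [[0,0,0],[0,0,0],0.1]

```text
time: 38.28
eef_pos: [0.4435, -0.1535, 0.0424]
eef_rot: [-0.624, -0.332, 0.624, -0.332]
contact_force: [-0.8, -0.0, 1.8]
width: 0.0237
```

Request:
move_arm:
  targets:
    - [[0,0,0],[0,0,0],0.1]
    - [[0,0,0],[0,0,0],0.1]
    - [[0,0,0],[0,0,0],0.1]
    - [[0,0,0],[0,0,0],0.1]
    - [[0,0,0],[0,0,0],0.1]

```text
time: 38.7
eef_pos: [0.4435, -0.1536, 0.0424]
eef_rot: [-0.624, -0.332, 0.624, -0.332]
contact_force: [-0.8, 0.3, 2.0]
width: 0.024
```

```bash
python3 av.py
```

```text
t 38.85 [ 0.4435 -0.1535  0.0424  0.0236 -1.5862  0.0621  2.7949] phi -0.5929977056947887
```

Request:
move_arm:
  targets:
    - [[-0.005,0,0],[0,0,0],0.1]
    - [[-0.01,0,0],[0,0,0],0.1]
    - [[-0.02,0,0],[0,0,0],0.1]
    - [[-0.015,0,0],[0,0,0],0.1]
    - [[0,0,0],[0,0,0],0.1]

```text
time: 39.27
eef_pos: [0.4451, -0.1544, 0.0948]
eef_rot: [0.625, 0.331, -0.623, 0.334]
contact_force: [1.3, -0.6, -1.7]
width: 0.0236
```

```bash
python3 av.py; python3 av.py; python3 wl.py p3 spire_finial .4442 -.1535 0.050 -.6; python3 -c "
from plan import *
plan([(.45,-.155,.16,-.6),(.600,-.232,.16,-.5)],.1,.0405)"
```

```text
t 39.4167 [ 0.4438 -0.1536  0.0926  0.0238 -0.1639  0.3521 -1.8128] phi -0.5930309494951064
t 39.5667 [ 0.4428 -0.153   0.0913  0.0235 -0.434  -0.0993 -1.8336] phi -0.5930219442761718
spire_finial wrist [ 0.4439 -0.1531 -0.6102] cost 0.142 conf 0.65
q6 0.02
t 39.67 at [ 0.443  -0.1532  0.0915] phi -0.593 w 0.0238 tilt [-0.002  0.001 -1.   ]
[[[-0.034,0.003,-0.001],[0,0,0],0.1],[[-0.035,0.004,-0.001],[0.007,0,0.002],0.1],[[0,0.033,-0.004],[-0.02,0,0],0.1],[[0,0.034,-0.004],[-0.02,0,0],0.1],[[0,0.034,-0.003],[-0.02,0,0],0.1]]
[[[0,0.033,-0.002],[-0.02,0,0],0.1],[[0,0.034,-0.002],[-0.02,0,0],0.1],[[0,0,0],[0,0,0],0.1],[[0,0,0],[0,0,0],0.1],[[0,0,0],[0,0,0],0.1]]
```

View pics/p3_wrist.png

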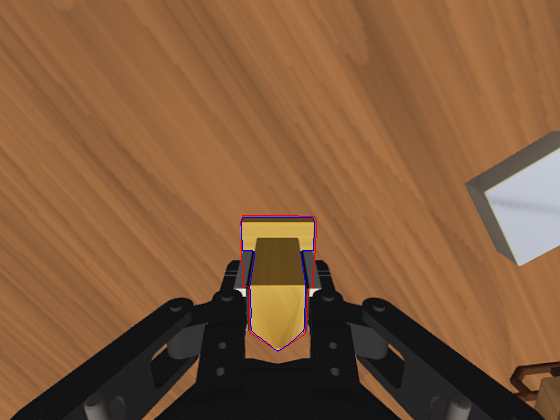

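Request:
move_arm:
  targets:
    - [[-0.034,0.003,-0.001],[0,0,0],0.1]
    - [[-0.035,0.004,-0.001],[0,0,0],0.1]
    - [[0,0.033,-0.004],[-0.02,0,0],0.1]
    - [[0,0.034,-0.004],[-0.02,0,0],0.1]
    - [[0,0.034,-0.003],[-0.02,0,0],0.1]

```text
time: 40.08
eef_pos: [0.5425, -0.2018, 0.1621]
eef_rot: [0.614, 0.35, -0.614, 0.351]
contact_force: [-0.2, 0.2, -1.8]
width: 0.0241
```

Request:
move_arm:
  targets:
    - [[0,0.033,-0.002],[-0.02,0,0],0.1]
    - [[0,0.026,-0.002],[-0.02,0,0],0.1]
    - [[0,0.008,0],[0,0,0],0.1]
    - [[0,0,0],[0,0,0],0.1]
    - [[0,0,0],[0,0,0],0.1]

```text
time: 40.5
eef_pos: [0.6005, -0.2306, 0.16]
eef_rot: [-0.606, -0.364, 0.607, -0.362]
contact_force: [0.1, 0.5, -2.1]
width: 0.0233
```

```bash
python3 av.py; python3 av.py; python3 wl.py p4 square_stand .609 -.24 0 0,-.3,.3
```

```text
t 40.65 [ 0.6001 -0.2303  0.1607  0.0238 -0.5324 -0.4393 -1.679 ] phi -0.4929956899448223
t 40.8 [ 0.6005 -0.2306  0.1616  0.0238  0.4092 -0.1927 -1.3994] phi -0.492947930259432
square_stand wrist [ 0.6097 -0.2412 -0.0061] cost 0.25 conf 0.65
```

View pics/p4_wrist.png

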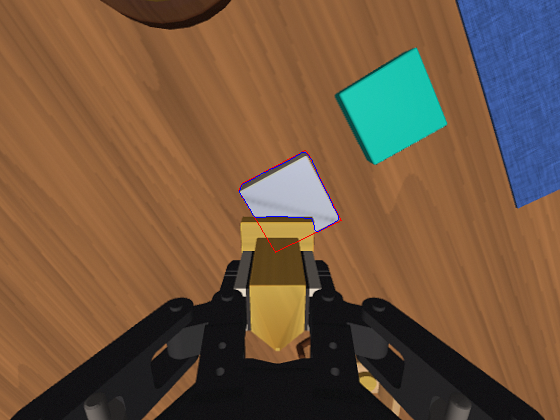

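```bash
python3 -c "
from plan import *
plan([(.6092,-.2407,.11,-.493),(.6092,-.2407,.075,-.493)],.1,.02)"
```

```text
q6 -0.05
t 40.9 at [ 0.6011 -0.2309  0.1617] phi -0.493 w 0.0237 tilt [ 0. -0. -1.]
[[[0.017,0.004,0.002],[0,0,0],0.1],[[0.017,0.004,0.001],[0,0,0],0.1],[[0.018,0.004,0.002],[0,0,0],0.1],[[0.017,0,0],[0,0,0],0.1],[[0.018,0,0],[0,0,0],0.1]]
```

Request:
move_arm:
  targets:
    - [[0.02,0.004,0.002],[0,0,0],0.1]
    - [[0.02,0.004,0.001],[0,0,0],0.1]
    - [[0.02,0.004,0.002],[0,0,0],0.1]
    - [[0.017,0,0],[0,0,0],0.1]
    - [[0.009,0,0],[0,0,0],0.1]

```text
time: 41.32
eef_pos: [0.6084, -0.2407, 0.073]
eef_rot: [-0.606, -0.364, 0.607, -0.362]
contact_force: [-0.8, -0.0, -1.6]
width: 0.0238
```

```bash
python3 av.py; python3 av.py; python3 av.py
```

```text
t 41.4667 [ 0.6084 -0.2405  0.0734  0.0237 -0.4354  0.0961 -2.1639] phi -0.49301765528010716
t 41.6167 [ 0.6102 -0.2415  0.0765  0.0237  0.3481 -0.016  -1.7342] phi -0.49286962325056144
t 41.7667 [ 0.6103 -0.2415  0.0768  0.0238 -0.3957 -0.45   -1.9272] phi -0.492900150966187
```

View pics/tmp.png

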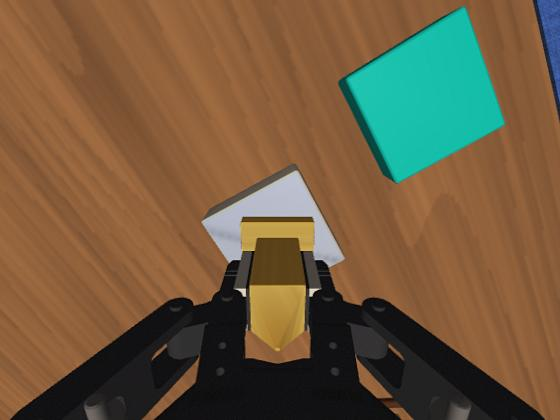

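Request:
move_arm:
  targets:
    - [[0.003,0,0],[0,0,0],0.1]
    - [[0.003,0,0],[0,0,0],0.1]
    - [[0.002,0,0],[0,0,0],0.1]
    - [[0,0,0],[0,0,0],0.1]
    - [[0,0,0],[0,0,0],0.1]

```text
time: 42.18
eef_pos: [0.6096, -0.2412, 0.0674]
eef_rot: [-0.607, -0.363, 0.607, -0.363]
contact_force: [-0.3, 0.3, 2.4]
width: 0.0236
```

```bash
python3 av.py; python3 av.py
```

```text
t 42.3333 [ 0.6096 -0.2412  0.0674  0.0237 -0.2433  0.5165  1.4958] phi -0.49294391897794837
t 42.4833 [ 0.6096 -0.2412  0.0674  0.0235 -1.4953  0.0646  2.1335] phi -0.49298102408597355
```

Touching lightly. Open and rise.

Request:
move_arm:
  targets:
    - [[0,0,0],[0,0,0],0.4]
    - [[0,0,0],[0,0,0],0.55]
    - [[0,0,0],[0,0,0],0.7]
    - [[0,0,0],[0,0,0],0.85]
    - [[0,0,0],[0,0,0],0.85]

```text
time: 42.9
eef_pos: [0.6096, -0.2412, 0.0672]
eef_rot: [-0.607, -0.363, 0.607, -0.363]
contact_force: [0.4, 0.3, 0.4]
width: 0.0726
```

Request:
move_arm:
  targets:
    - [[-0.01,0,0],[0,0,0],0.85]
    - [[-0.03,0,0],[0,0,0],0.85]
    - [[-0.035,0,0],[0,0,0],0.85]
    - [[-0.035,0,0],[0,0,0],0.85]
    - [[-0.035,0,0],[0,0,0],0.85]

```text
time: 43.32
eef_pos: [0.6094, -0.241, 0.2146]
eef_rot: [0.607, 0.363, -0.607, 0.363]
contact_force: [0.6, 1.0, -0.3]
width: 0.0726
```

```bash
python3 av.py; python3 av.py; python3 wl.py p5 spire_finial .6096 -.2412 0.025 -.5
python3 - <<'E'
from fit import *
g=grab_frame("wrist")
M["square_stand"]=M["square_stand"]
a=nearest_region("square_stand",g,(.609,-.241),.02); b=nearest_region("spire_finial",g,(.61,-.241),.06)
if a and b:
    # fit stand only where the spire does not cover
    def c(p):
        k=mask("square_stand",p,g); r=a[1].astype(float); w=1-cv2.dilate(b[1].astype(np.uint8),np.ones((3,3)))
        return 1-(np.minimum(k,r)*w).sum()/(np.maximum(k,r)*w).sum()
    r=minimize(c,[.609,-.241,0],method="Nelder-Mead",options=dict(initial_simplex=[[.609,-.241,0],[.617,-.241,0],[.609,-.233,0],[.609,-.241,.2]])); print(r.x,r.fun)
E
python3 -c "
from look import *
save('side','pics/e_s.png');save('top','pics/e_t.png')"
```

```text
t 43.4667 [ 0.6122 -0.2427  0.2207  0.0725  0.8    -0.7089  1.699 ] phi -0.4929256595370491
t 43.6167 [ 0.6095 -0.2411  0.2128  0.0725 -0.1293  0.0799 -0.1648] phi -0.4930428084318148
spire_finial wrist [ 0.6102 -0.2424 -0.5143] cost 0.095 conf 0.67
[ 0.60967308 -0.24128718  0.0028822 ] 0.07251720670286055
```

View pics/p5_wrist.png

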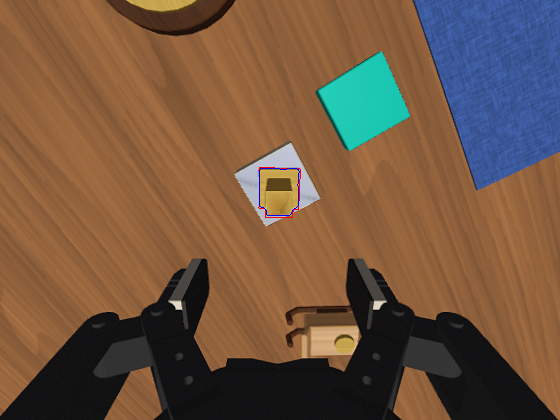

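View pics/e_s.png

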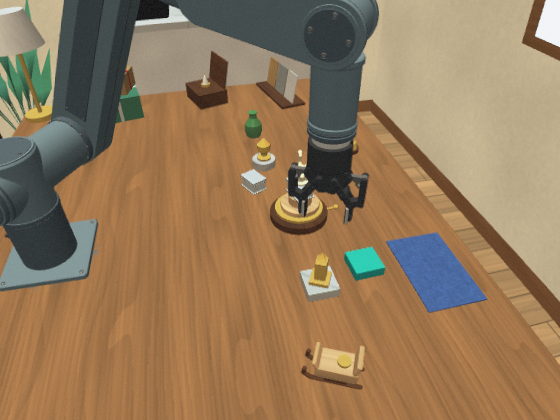

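View pics/e_t.png

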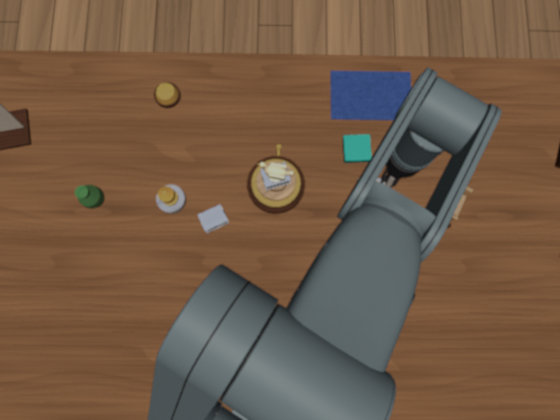

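```bash
python3 -c "
from workcell import *
s=get_state();print(s['time'],s['eef_pos'],s['contact_force'])
print(close_job())"
```

```text
43.9667 [ 0.6093557  -0.24108304  0.21143941] [1.04314611 0.4114899  0.74840168]
the job is handed in; nothing more can be done
None
```

I built the display in the order you gave and handed it in at about 44 s of the 136 s allowed. The hand-in reports no verdict, so the results below are my own checks.

| Piece | Stands on | Measured offset |
|---|---|---|
| Riser | Turntable | about 3 mm |
| Trinket box (the one nearest the base) | Riser | below 1 mm |
| Swan | Trinket box | below 1 mm |
| Ball finial | Round stand | about 2 mm |
| Spire finial | Square stand | about 1 mm |

- **How the offsets were measured:** each comes from a wrist-camera fit just after that piece was let go, and the limit is 12 mm.
- **Final pictures:** the ball finial, spire finial and box-and-riser stack stand upright. The arm partly hides the swan in the last side view, but it stood upright in the pictures taken after its release.
- **Bystanders:** the vase looks to be where it started. So does the sleigh in the side view, although the arm hides most of it from above. I compared these by eye and did not measure them again.
- **Gentle placing:** each piece was lowered in steps of a few millimetres at most until the tool felt it touch, with less than 10 N each time. The swan was set down with about 6 N and released slowly.
- **Checks that disagreed:**
  - A top-camera fit of the riser on the turntable came out poorly. It differed from the wrist fit by about 6 mm, so I kept the wrist fit.
  - The swan's fit is rough because my model of it is simple, so I checked the visible rim of its foot separately while it was held.
  - The trinket box showed about 9 N upward when first gripped; this cleared on lifting.

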